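# Load and clamp a batch of T-nuts in a gauging vise

### The job

The probe has just been zeroed on the round setting master that stands in the gauging vise. Pull the probe's knob fully out so that the stylus is clear, put the master back upright in its wooden case, and stand all the T-nuts from the mat on the vise bed, neck up, in a row face to face across the bed between the jaws. Then crank the vise until the moving jaw grips the whole row firmly against the fixed jaw, and only after that push the probe's knob fully home; leave the setup block, the bracket and the caliper alone.

Things in the scene. Friction and masses are not known exactly. Their poses are not given: they have to be found in the camera images.
- vise: Fixed steel gauging vise on a grey sub-plate 116 x 270 x 26 mm. Origin: on the bench under it, mid-width. y is the clamping direction, from crank to fixed jaw and probe; x across the jaws; z up. Vise body 78 mm wide in x, y -135 to +60 mm. End plate carrying the screw: y -135 to -121 mm, top z 112 mm. Probe housing on a post: y 78 to 122 mm, 52 mm wide, top z 143 mm.
- fixed_jaw (a point): Point on the flat bed (75 mm above the bench) at the foot of the fixed jaw's clamping face, mid-width: x 0, y 35, z 75 mm in the vise frame. The fixed jaw is 76 mm wide, 24 mm thick, 26 mm high above the bed. The bed is a channel 60 mm wide in x between two guide rails 10 mm high and 9 mm wide, running from end plate to fixed jaw. The row is gripped against this face.
- jaw_face (a point): Centre of the moving jaw's clamping face, 15 mm above the bed; in the vise frame x 0 and y -71 mm when fully open (106 mm between the faces), moving to +y as the vise closes. The moving jaw is 76 mm wide, 28 mm thick, its top 26 mm above the bed. At the start the faces are 100 to 106 mm apart.
- crank (a joint): Crank angle in rad over several turns: 0 = arm up, vise fully open; growing = closing, clockwise for someone at the crank end looking along the vise's +y; 10 mm of jaw per turn. At angle a the handle axis is at x = 45 sin(a), z = 90 + 45 cos(a) mm in the vise frame. Turns freely at 3 N on the handle, 6 N at 2.5 rad/s; gripping the row, 8 to 12 N is firmly tight. The screw holds when let go.
- crank_grip (a point): Middle of the crank's black handle, on its axis; y -197 mm in the vise frame. The handle is a horizontal round bar 18 mm in diameter, 70 mm long, parallel to the vise's y, spinning freely on its pin, 45 mm from the screw axis (90 mm above the bench). The crank arm is 39 mm from this point towards the vise, its hub on the screw axis has 12 mm radius. Nothing stands under the crank.
- probe (a joint): Position of the probe slide in m: 0 = home, the stylus stands over the bed 12 mm in front of the fixed jaw's face; 0.05 = fully out, the stylus is 38 mm behind that face. A sprung detent holds it at either end; about 6 N at the knob moves it over the middle.
- probe_knob (a point): Centre of the black round knob on the rear end of the probe rod, 26 mm in diameter, 21 mm long along the rod, 125 mm above the bench; when home at x 0, y 160 mm in the vise frame and 28 mm clear of the probe housing. It is pulled out along the vise's +y.
- stylus_tip (a point): Lowest point of the probe's stylus, 37 mm above the bed, 5 mm above the top of a T-nut or the master. It hangs under the probe rod (12 mm diameter, axis 125 mm above the bench), 6 mm behind the rod's front end.
- master: Loose steel setting master: an upright plain cylinder 40 mm in diameter, 32 mm tall, 0.32 kg. Origin: centre of its underside, z up. It starts standing on the vise bed under the stylus.
- case: Open wooden case for the master, loose: square 84 x 84 mm outside, 72 x 72 mm inside (walls 6 mm), 16 mm high, inner floor 6 mm above its underside. Origin: centre of the underside, z up.
- mat: Black rubber mat, 220 x 210 x 2 mm, fixed, on which the T-nuts start. Origin: centre of its underside.
- setup_block: Bystander: loose steel setup block 50 x 75 x 25 mm with drilled holes. Origin: centre of its underside.
- bracket: Bystander: loose folded sheet-metal U bracket 90 x 70 x 48 mm. Origin: centre of its underside.
- caliper: Bystander: loose caliper lying flat, 200 mm long along its y, 16 to 60 mm wide, 11 mm high. Origin: middle of its beam's underside.
- nut0: Loose steel T-slot nut (one of two to four alike; None if absent): an inverted T, base 50 mm long (x) x 22 mm thick (y) x 18 mm high, neck 26 mm (x) x 22 mm (y) on its middle up to 32 mm total height; 0.2 kg. Origin: centre of its underside, z up. In the vise its 50 mm length lies across the bed (vise x), about centred, its flat 22 mm-apart faces against a jaw or the next nut.
- nut1: A T-slot nut like nut0.
- nut2: A T-slot nut like nut0.
- nut3: A T-slot nut like nut0.
Not all that is in view belongs to the job. What is shaped like the nut3 but turquoise is not meant. What is shaped like the master but purple or red is not meant.

How it is judged (in metres and radians):
On the way, in this order (a step that is already met when the one before it is completed fails the run):
1. the probe knob is pulled fully out (at least 45 of its 50 mm) (value of joint probe above 0.045 m), for 0.2 s.
2. with the probe still out, the master stands upright in its case and every T-nut stands neck up across the bed between the jaws (value of joint probe above 0.042 m and x of master in the frame of case between -0.022 and 0.022 m and y of master in the frame of case between -0.022 and 0.022 m and z of master in the frame of case below 0.01 m and angle between each of master, nut0, nut1, nut2, nut3's own z axis and vertical below 0.12 rad and x of nut0 in the frame of vise between -0.01 and 0.01 m and y of nut0 in the frame of vise between -0.068 and 0.032 m and z of nut0 in the frame of vise between 0.07 and 0.079 m and angle between the y axis of each of nut0, nut1, nut2, nut3 and the y axis of vise, either way round below 0.3 rad and x of nut1 in the frame of vise between -0.01 and 0.01 m and y of nut1 in the frame of vise between -0.068 and 0.032 m and z of nut1 in the frame of vise between 0.07 and 0.079 m and x of nut2 in the frame of vise between -0.01 and 0.01 m and y of nut2 in the frame of vise between -0.068 and 0.032 m and z of nut2 in the frame of vise between 0.07 and 0.079 m and x of nut3 in the frame of vise between -0.01 and 0.01 m and y of nut3 in the frame of vise between -0.068 and 0.032 m and z of nut3 in the frame of vise between 0.07 and 0.079 m), for 0.2 s.
3. with the probe still out, the moving jaw grips the row of T-nuts with more than 20 N (value of joint probe above 0.042 m and x of nut0 in the frame of vise between -0.01 and 0.01 m and y of nut0 in the frame of vise between -0.068 and 0.032 m and z of nut0 in the frame of vise between 0.07 and 0.079 m and angle between the y axis of each of nut0, nut1, nut2, nut3 and the y axis of vise, either way round below 0.3 rad and angle between each of nut0, nut1, nut2, nut3's own z axis and vertical below 0.12 rad and x of nut1 in the frame of vise between -0.01 and 0.01 m and y of nut1 in the frame of vise between -0.068 and 0.032 m and z of nut1 in the frame of vise between 0.07 and 0.079 m and x of nut2 in the frame of vise between -0.01 and 0.01 m and y of nut2 in the frame of vise between -0.068 and 0.032 m and z of nut2 in the frame of vise between 0.07 and 0.079 m and x of nut3 in the frame of vise between -0.01 and 0.01 m and y of nut3 in the frame of vise between -0.068 and 0.032 m and z of nut3 in the frame of vise between 0.07 and 0.079 m and angle between the y axis of each of nut0, nut1, nut2, nut3 and the y axis of vise, either way round below 0.06 rad and (contact force between jaw and nut0 above 20 N or contact force between jaw and nut1 above 20 N or contact force between jaw and nut2 above 20 N or contact force between jaw and nut3 above 20 N)), for 0.5 s.
At the end, for the whole second after the job is handed in: The probe knob is home within 4 mm; the master stands upright on the floor of its case; every T-nut present stands neck up on the vise bed between the jaws, centred across the bed within 10 mm and square to the jaws within 0.06 rad; the moving jaw presses on the row with more than 20 N; all at rest (value of joint probe below 0.004 m and x of master in the frame of case between -0.022 and 0.022 m and y of master in the frame of case between -0.022 and 0.022 m and z of master in the frame of case below 0.01 m and angle between each of master, nut0, nut1, nut2, nut3's own z axis and vertical below 0.12 rad and x of nut0 in the frame of vise between -0.01 and 0.01 m and y of nut0 in the frame of vise between -0.068 and 0.032 m and z of nut0 in the frame of vise between 0.07 and 0.079 m and angle between the y axis of each of nut0, nut1, nut2, nut3 and the y axis of vise, either way round below 0.3 rad and x of nut1 in the frame of vise between -0.01 and 0.01 m and y of nut1 in the frame of vise between -0.068 and 0.032 m and z of nut1 in the frame of vise between 0.07 and 0.079 m and x of nut2 in the frame of vise between -0.01 and 0.01 m and y of nut2 in the frame of vise between -0.068 and 0.032 m and z of nut2 in the frame of vise between 0.07 and 0.079 m and x of nut3 in the frame of vise between -0.01 and 0.01 m and y of nut3 in the frame of vise between -0.068 and 0.032 m and z of nut3 in the frame of vise between 0.07 and 0.079 m and angle between the y axis of each of nut0, nut1, nut2, nut3 and the y axis of vise, either way round below 0.06 rad and (contact force between jaw and nut0 above 20 N or contact force between jaw and nut1 above 20 N or contact force between jaw and nut2 above 20 N or contact force between jaw and nut3 above 20 N) and linear speed of each of nut0, nut1, nut2, nut3, master below 0.02 m/s); the robot touches nothing.
It fails at once if the setup block is moved more than 20 mm (distance of setup_block from where it was at the start of the episode above 0.02 m).
It fails at once if the bracket is moved more than 20 mm (distance of bracket from where it was at the start of the episode above 0.02 m).
It fails at once if the caliper is moved more than 20 mm (distance of caliper from where it was at the start of the episode above 0.02 m).
Of nut0, nut1, nut2, nut3 only 2 to 4 are there at a start; the rules pass over those that are not, and their reading is None.
At some moment in a run one of nut0, nut1, nut2, nut3, case may be knocked a few centimetres aside while the robot is not near it.
It also fails if it takes over 200 s, if anything falls off the work surface, if the arm or the gripper's body presses on something with over 40 N, if the wrist force passes 120 N, or if a joint passes its speed limit or range.

### The arm

A 7-joint arm with a two-finger parallel gripper is mounted at the origin on the work surface. World frame = base frame: x ahead of the robot, y to its left, z up, the work surface at z = 0. Lengths are in mm, angles in degrees, forces in N, time in s.
With the tool pointing down it reaches from about 425 to 925 mm from the base axis. Payload 6.8 kg.
Tool frame: the origin (TCP) lies between the finger pads; the fingertips stand 22 mm ahead of it and the grasp point (between the pads) lies 3 mm ahead of it; z points along the fingers, y is the line along which they close (so a half turn about z gives the same grasp; the last joint's range is limited). The gripper opens to 88 mm and grips with 3 to 60 N. Pads are 20 mm wide; open, the fingers measure 115 mm over their backs; the gripper's body (75 mm by 178 mm) begins 61 mm behind the grasp point.
Start: joints at [-79.647, 27.33, 1.283, 89.118, -0.659, 63.558, -4.761], TCP at [192.237, 647.064, 244.664] pointing down, gripper open.
Joint ranges: [-169.35, 169.35], [-19.33, 120.38], [-80.79, 83.38], [13.8, 139.57], [-78.32, 258.32], [9.67, 109.79], [-169.56, 169.56]. Speed limits (degrees/s): [136.94, 136.94, 180, 180, 180, 180, 180].

### API

Orientations are given as [roll, pitch, yaw] about the fixed x, y, z axes, in that order (R = Rz(yaw) Ry(pitch) Rx(roll)).
In Python, from plant import telemetry, viewer, ticket gives the robot as it stands.
- The arm moves only by the tool drive_tool, never from a script. Its argument "rows" is a list of rows, each a list of 3 entries, a list of its own where there are three numbers: the shift along the tool's x, y, z normalised to -1 to 1, where 1 is 40 mm, then the turn, a rotation vector about the tool's x, y, z normalised to -1 to 1, where 1 is 4 degrees, then the opening, from -1 (shut) to 1 (fully open). In form: [[[dx, dy, dz], [wx, wy, wz], fingers], ...]. A call has 1 to 10 rows; each row shifts and turns the commanded pose from where the row before left it, along the tool's axes as they then stand; what a row does not reach is not made up. A row lasts 1/10 s, in which the tool goes at most 50 mm and 8.59 degrees, less where a joint would pass 70% of its speed; a pose out of reach is approached as far as the arm can. A call with a number of a shift or a turn outside -1 to 1 is refused whole. A call with a gripper value outside its range is refused whole. The fingers move at their own pace and stop on an object; the grip force is fixed at half the most. Time passes only in rows, so rows that do not move let the fingers close. It gives the time, the measured TCP pose, the force, the opening and the grip force at its end, in the units of the state.
- telemetry.get_obs(): the state, without advancing time (a new reading comes with each control period).
- viewer.get_image(name): name is "scene" or "top"; returns a dict with "pixels" (420x560x3 uint8, red, green, blue), "camera_matrix" (3x3 intrinsics, pixels), "k1" (the pictures are not rectified: a ray, as slopes to the right and down, at radius r is drawn at 1 + k1 r^2 times it, then the intrinsics apply), "world_to_cam" (4x4, takes a point from world to camera coordinates). Camera axes: x right, y down, z forward; pixel columns grow to the right and rows downward; lengths in mm; the calibration is good to about 2 mm. A picture is of the moment at which its call begins. There is no depth.
- ticket.finish_job(): hands the job in; it is judged then, once.
Trained networks look in the newest picture that a camera, given by its name, has taken for a name from the list of things; names that differ only in an ending like _2 or _b are one class to them, and where a whole thing is asked for, a point or a joint stands for the part that bears it (a point fixed in the world has none). Each returns a list of dicts, best first, with "score" (0 to 1); they miss things now and then, are a little off and sometimes report something else, mostly with a low value. They report only what shows in the picture. A call takes as long as a camera call. They do not tell look-alikes from the thing itself.
- viewer.regions_of(thing, camera): "region" (420x560 bool, what is visible of it) and "pixel" ([row, column] in pixels, amid what is visible of it).
The state is a dict: "time_s": time; "qpos": joint angles; "dq": joint speeds; "joint_torque": joint torques, N m; "eef_pos": TCP position; "orientation": TCP orientation; "wrist_force": force on the tool from outside, world axes, zero at the start; "ft_torque": the same for the moment, N m; "opening": finger opening in mm; "finger_force": force on a finger pad.
Only numpy, scipy, OpenCV 4.12 (cv2) and the standard library are available. Lean on these libraries where they do the work, as an engineer would, in place of code of your own. Each camera call takes 0.05 s, during which the arm holds its last target. There are 200 camera calls.

## Working session

There is one attempt and no reset: what is moved stays moved. The work goes in short steps, Python scripts to look and compute and a tool call to move; the robot and the scene stay as the last step left them, time stands still between calls to the robot, and variables do not carry over. Pictures are saved under pics/ and viewed, at most 14 in all, crops included, and the job is handed in when it is done.

Besides the shell and the picture viewer there is one more tool, called by a JSON object that holds its "name" and its "arguments". drive_tool: Moves the arm, as the interface text tells. Scaled input: -1 to 1 covers 40 mm each way for a shift and 4 degrees each way for a turn. Its arguments: {"type":"object","properties":{"rows":{"type":"array","items":{"type":"array"}}},"required":["rows"]}

```bash
ls; mkdir -p pics
cat > h.py <<'E'
import numpy as np, cv2
from plant import telemetry, viewer, ticket
def shot(n,f=None):
    d=viewer.get_image(n)
    if f: cv2.imwrite('pics/'+f,d['pixels'][...,::-1])
    return d
def pix2w(d,rc,z):
    K=np.array(d['camera_matrix']);T=np.array(d['world_to_cam']);k=d['k1']
    p=np.array([(rc[1]-K[0,2])/K[0,0],(rc[0]-K[1,2])/K[1,1]])
    u=p.copy()
    for _ in range(30): u=p/(1+k*(u@u))
    R=T[:3,:3];c=-R.T@T[:3,3];r=R.T@np.array([u[0],u[1],1])
    return c+r*(z-c[2])/r[2]
def w2pix(d,P):
    K=np.array(d['camera_matrix']);T=np.array(d['world_to_cam']);k=d['k1']
    q=T[:3,:3]@np.array(P,float)+T[:3,3];u=q[:2]/q[2];u=u*(1+k*(u@u))
    return np.array([K[1,1]*u[1]+K[1,2],K[0,0]*u[0]+K[0,2]])
E
python3 - <<'E'
from h import *
for n in('top','scene'):
    d=shot(n,n+'0.png'); T=np.array(d['world_to_cam']);print(n,-T[:3,:3].T@T[:3,3],T[2,:3],d['k1'],np.array(d['camera_matrix']).round(1).tolist())
    for t in('vise','jaw_face','crank','probe','master','case','mat','nut0','setup_block','bracket','caliper'):
        for r in viewer.regions_of(t,n)[:6]:
            print(n,t,round(r['score'],2),np.round(r['pixel']),r['region'].sum())
o=telemetry.get_obs();print(o)
E
```

```text
pics
top [ 353.7942166   -67.61072095 1232.53728158] [ 0.21084895  0.01906849 -0.97733265] -0.005425721855455248 [[477.9, 0.0, 274.6], [0.0, 477.9, 211.3], [0.0, 0.0, 1.0]]
top vise 0.91 [260. 288.] 5451
top vise 0.52 [190. 167.] 1065
top vise 0.49 [290. 433.] 657
top jaw_face 0.77 [260. 317.] 454
top crank 0.72 [247. 354.] 377
top crank 0.51 [262. 316.] 435
top probe 0.81 [255. 224.] 295
top master 0.67 [309. 288.] 198
top master 0.63 [307. 257.] 214
top master 0.6 [260. 283.] 231
top master 0.55 [189. 169.] 1099
top mat 0.94 [269. 146.] 6193
top nut0 0.81 [283. 154.] 223
top nut0 0.76 [245. 136.] 214
top nut0 0.73 [258. 281.] 244
top nut0 0.51 [284. 127.] 260
top nut0 0.46 [303. 210.] 219
top setup_block 0.84 [287. 430.] 588
top setup_block 0.61 [226. 438.] 1032
top bracket 0.64 [227. 438.] 906
top caliper 0.57 [156. 284.] 588
top caliper 0.44 [244. 361.] 213
scene [1234.65347643  118.45818531  739.48132109] [-0.69884293 -0.20094685 -0.68646844] -0.11298307651958886 [[407.7, 0.0, 280.2], [0.0, 407.7, 204.2], [0.0, 0.0, 1.0]]
scene vise 0.86 [194. 283.] 6071
scene vise 0.62 [276. 41
[... 593 characters left out ...]
: 1.2, 'qpos': array([-79.64723849,  27.33081807,   1.28365536,  89.11522614,
        -0.65853268,  63.55701254,  -4.76064765]), 'dq': array([ 0.00263864, -0.01815796,  0.01728787, -0.09607173, -0.00903875,
       -0.04280744, -0.00564835]), 'joint_torque': array([ 3.41086536e-05, -5.82725573e+01,  1.53355971e+00, -2.72925496e+01,
       -5.43306477e-02,  1.00963796e-02,  2.66072595e-05]), 'eef_pos': array([192.24318701, 647.09364488, 244.67483801]), 'orientation': array([ 1.79995727e+02, -6.89630860e-04,  1.63452974e+02]), 'wrist_force': array([-0.40331906,  0.3316042 , -0.79083557]), 'ft_torque': array([0.03241286, 0.01357214, 0.01459425]), 'finger_force': 0.0, 'opening': 87.9731392976218}
```

Run:
```python
from h import *
a=cv2.imread('pics/top0.png');cv2.imwrite('pics/topz.png',cv2.resize(a[140:330,80:480],None,fx=2,fy=2,interpolation=cv2.INTER_CUBIC))
a=cv2.imread('pics/scene0.png');cv2.imwrite('pics/scenez.png',cv2.resize(a[120:340,80:480],None,fx=2,fy=2,interpolation=cv2.INTER_CUBIC))
```

```text
(no output)
```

View pics/topz.png

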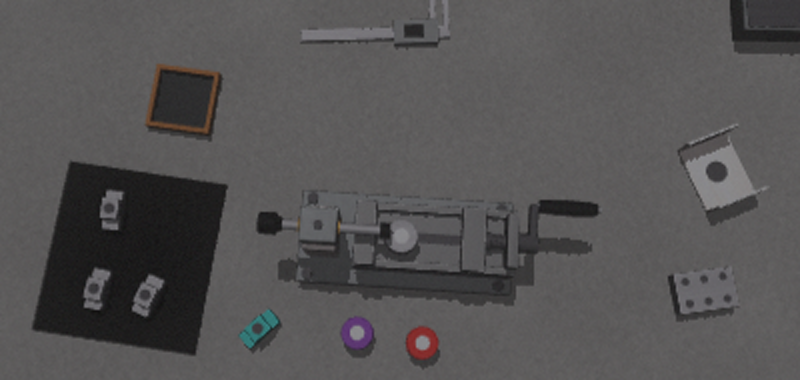

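View pics/scenez.png

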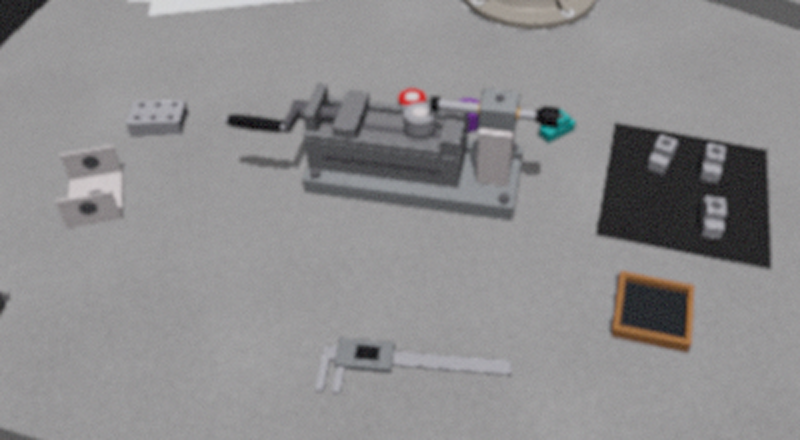

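Top view (zoom): three grey nuts on the mat, at about px (245,136), (284,128), (287,154). The turquoise nut at (304,210) is not meant. The steel master under the stylus is at about (258,281); the purple one (307,257) and red one (310,290) are lookalikes. The case is at (189,171), and the probe faces left while the crank faces right. Next I fit poses by silhouette.

```bash
cat >> h.py <<'E'
from scipy.optimize import minimize
def box(x0,x1,y0,y1,z0,z1): return np.array([[x,y,z] for x in(x0,x1) for y in(y0,y1) for z in(z0,z1)],float)
def cyl(r,z0,z1,n=24):
    t=np.arange(n)*2*np.pi/n
    return np.array([[r*np.cos(a),r*np.sin(a),z] for a in t for z in(z0,z1)])
NUT=[box(-25,25,-11,11,0,18),box(-13,13,-11,11,18,32)]
MAS=[cyl(20,0,32)]
CASE=[box(-42,42,-42,42,0,16)]
VISE=[box(-58,58,-135,135,0,26),box(-39,39,-135,60,26,75),box(-38,38,35,59,75,101),box(-39,39,-135,-121,75,112),box(-26,26,78,122,26,143)]
S=8
def sil(d,parts,x,y,z,yaw):
    im=np.zeros((420,560),np.uint8);c,s=np.cos(yaw),np.sin(yaw)
    for p in parts:
        w=np.c_[p[:,0]*c-p[:,1]*s+x,p[:,0]*s+p[:,1]*c+y,p[:,2]+z]
        q=np.array([w2pix(d,v)[::-1] for v in w])
        cv2.fillConvexPoly(im,cv2.convexHull((q*16).round().astype(np.int32)),255,lineType=cv2.LINE_AA,shift=4)
    return im/255.
def fit(views,parts,z,x0,sym=False):
    # views: list of (d,mask)
    def cost(v,parts=parts):
        t=0
        for d,m in views:
            s=sil(d,parts,v[0]*10,v[1]*10,z,0 if sym else v[2]);t+=np.abs(s-m).sum()/m.sum()
        return t/len(views)
    v0=[x0[0]/10,x0[1]/10]+([] if sym else [x0[2]])
    sx=[v0]+[[a+(b if i==j else 0) for j,a in enumerate(v0)] for i,b in enumerate([1,1,.2][:len(v0)])]
    r=minimize(cost,v0,method='Nelder-Mead',options=dict(initial_simplex=sx,xatol=.005,fatol=1e-4))
    v=r.x.copy();v[:2]*=10
    return v,r.fun
E
cat > m1.py <<'E'
from h import *
D={n:shot(n) for n in('top','scene')}
for n in D: print(n,'mat/table',end=' ')
print()
def cand(t,n,z,k=8): 
    return [(pix2w(D[n],r['pixel'],z),r['region'],r['score']) for r in viewer.regions_of(t,n)[:k]]
for n in D:
    R=viewer.regions_of('vise',n)[0]['region']
    for t in('probe','crank'): pass
    v,f=fit([(D[n],R*1.)],VISE,0,(400,0,0.0)) if 0 else (None,None)
for t,parts,z,zc in(('nut0',NUT,2,22),('case',CASE,0,8),('master',MAS,75,95)):
    for n in D:
        for p,m,s in cand(t,n,zc):
            best=min((fit([(D[n],m*1.)],parts,z,(p[0],p[1],a),t=='master') for a in((0,.8,-.8) if t=='nut0' else (0,))),key=lambda q:q[1])
            rgb=D[n]['pixels'][m].mean(0).round()
            print(t,n,round(s,2),p[:2].round(),best[0].round(2),round(best[1],2),rgb)
E
python3 m1.py
python3 - <<'E'
from h import *
for n in('top','scene'):
    d=shot(n)
    R=viewer.regions_of('vise',n)[0]['region']
    for a in(-.15,.15):
        p=pix2w(d,viewer.regions_of('vise',n)[0]['pixel'],50);v,f=fit([(d,R*1.)],VISE,0,(p[0],p[1],a));print(n,v.round(3),round(f,3))
    cv2.imwrite(f'pics/vm_{n}.png',np.uint8(sil(d,VISE,v[0],v[1],0,v[2])*120+R*100))
    for t,z in(('probe',125),('crank',125),('jaw_face',95)):
        for r in viewer.regions_of(t,n)[:2]: print(n,t,r['score'],pix2w(d,r['pixel'],z).round())
E
```

```text
top mat/table scene mat/table 
nut0 top 0.77 [362.  83.] [360.89  89.73   2.46] 0.53 [ 51. 103. 102.]
nut0 top 0.62 [484. 293.] [4.8817e+02 2.9888e+02 8.0000e-02] 0.17 [76. 75. 78.]
nut0 top 0.56 [383. 300.] [ 3.8627e+02  3.0080e+02 -1.0000e-02] 0.34 [81. 80. 83.]
nut0 top 0.47 [390. 233.] [ 3.8654e+02  2.3569e+02 -3.0000e-01] 0.22 [84. 82. 85.]
nut0 top 0.47 [ 499. -166.] [ 5.0945e+02 -1.6390e+02  1.3000e-01] 0.41 [85. 84. 86.]
nut0 scene 0.74 [397. 303.] [ 3.8763e+02  3.0082e+02 -1.6000e-01] 0.17 [124. 124. 129.]
nut0 scene 0.69 [472. -92.] [525.88 -59.7   -1.68] 0.95 [106. 106. 109.]
nut0 scene 0.67 [406. 232.] [ 3.8583e+02  2.3527e+02 -2.1000e-01] 0.24 [125. 124. 129.]
nut0 scene 0.57 [386.  96.] [ 3.6611e+02  9.2460e+01 -3.4000e-01] 1.01 [ 42. 120. 119.]
nut0 scene 0.48 [497. 301.] [4.8709e+02 2.9885e+02 1.0000e-02] 0.15 [119. 118. 123.]
case top 0.67 [645. 240.] [ 6.4433e+02  2.3439e+02 -3.0000e-02] 0.09 [58. 50. 45.]
case scene 0.9 [641. 245.] [ 6.4482e+02  2.3435e+02 -3.0000e-02] 0.06 [87. 70. 57.]
case scene 0.61 [352. -26.] [ 3.5072e+02 -6.6950e+01  3.1000e-01] 2.69 [100. 101. 106.]
master top 0.58 [483. -80.] [486.91 -72.31] 0.22 [105. 103. 107.]
master scene 0.63 [484. -66.] [488.32 -69.4 ] 0.19 [126. 125. 129.]
master scene 0.2 [ 503. -163.] [ 498.12 -157.68] 0.27 [110. 110. 113.]
top [ 4.89933e+02 -7.81570e+01  5.30000e-02] 0.194
top [ 4.90653e+02 -7.78910e+01  5.90000e-02] 0.193
top probe 0.59 [483.  69. 125.]
top probe 0.58 [389. 210. 125.]
top crank 0.97 [ 531. -249.  125.]
top jaw_face 0.77 [ 493. -159.   95.]
top jaw_face 0.65 [388. 282.  95.]
scene [ 4.86971e+02 -7.70660e+01  4.20000e-02] 0.203
scene [ 4.86879e+02 -7.73510e+01  4.40000e-02] 0.204
scene probe 0.72 [480.  58. 125.]
scene crank 0.9 [ 567. -239.  125.]
scene crank 0.74 [845. -15. 125.]
scene jaw_face 0.56 [ 503. -156.   95.]
```

```bash
cat > ov.py <<'E'
from h import *
def overlay(v,f,extra=()):
    out=[]
    for n,(r0,r1,c0,c1) in(('top',(215,300,190,400)),('scene',(140,240,180,390))):
        d=shot(n);im=np.ascontiguousarray(cv2.resize(d['pixels'][r0:r1,c0:c1,::-1],None,fx=3.8,fy=3.3 if n=='top' else 3,interpolation=cv2.INTER_CUBIC))
        im=np.clip(im*1.6,0,255).astype(np.uint8)
        fx,fy=3.8,(3.3 if n=='top' else 3);c,s=np.cos(v[2]),np.sin(v[2])
        P=lambda p:tuple(int(q) for q in ((w2pix(d,[v[0]+c*p[0]-s*p[1],v[1]+s*p[0]+c*p[1],p[2]])-[r0,c0]+.5)*[fy,fx])[::-1])
        for b in VISE:
            z=b[:,2].max();x0,x1,y0,y1=b[:,0].min(),b[:,0].max(),b[:,1].min(),b[:,1].max()
            cv2.polylines(im,[np.array([P((x,y,z)) for x,y in((x0,y0),(x1,y0),(x1,y1),(x0,y1))])],True,(0,255,0),1)
        for p in extra: cv2.circle(im,P(p),3,(0,0,255),1)
        out.append(im)
    cv2.imwrite('pics/'+f,np.vstack(out))
if __name__=='__main__':overlay((489,-77.5,.05),'ov1.png',[(0,160,125),(0,170,125),(0,150,125),(0,-197,135),(0,-232,135)])
E
python3 ov.py
```

```text
(no output)
```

View pics/ov1.png

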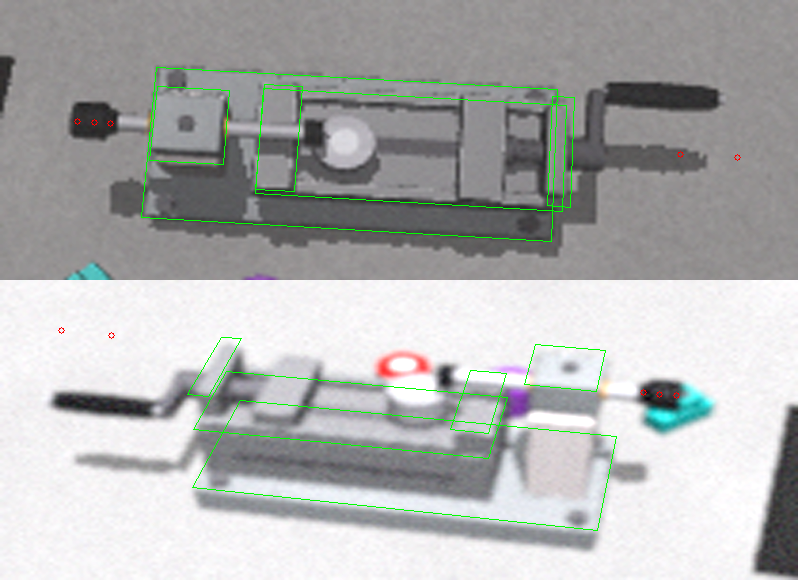

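```bash
cat > plan.py <<'E'
# usage: python3 plan.py  "x,y,z,yaw,open;..." [mm_per_row] ; numbers world mm/deg, opening mm; open<0 in wait form "w,n,open"
import sys,json,numpy as np
from scipy.spatial.transform import Rotation as R
from plant import telemetry
VX,VY,VA=489,-77.5,.05
def vw(x,y): c,s=np.cos(VA),np.sin(VA);return VX+c*x-s*y,VY+s*x+c*y
def plan(wps,step=34,deg=3.9,start=None):
    o=telemetry.get_obs()
    p,q=(np.array(o['eef_pos']),R.from_euler('xyz',o['orientation'],degrees=True)) if start is None else start
    rows=[]
    for w in wps:
        if w[0]=='w':
            rows+= [[[0,0,0],[0,0,0],round(w[2]/44-1,2)]]*w[1];continue
        x,y,z,yaw,op=w[:5];st=w[5] if len(w)>5 else step
        tp=np.array([x,y,z]);tq=R.from_euler('xyz',[180,0,yaw],degrees=True)
        n=max(1,int(np.ceil(np.linalg.norm(tp-p)/st)),int(np.ceil(np.degrees((q.inv()*tq).magnitude())/deg)))
        for i in range(n):
            k=n-i
            d=q.inv().apply((tp-p)/k)/40;rv=np.degrees((q.inv()*tq).as_rotvec())/k/4
            d=d.round(3);rv=rv.round(2);rv[abs(rv)<.03]=0
            rows.append([(d+0).tolist(),(rv+0).tolist(),round(op/44-1,2)])
            p=p+q.apply(d*40);q=q*R.from_rotvec(np.radians(rv*4))
    for i in range(0,len(rows),10): print(json.dumps(rows[i:i+10],separators=(',',':')).replace('.0,',',').replace('.0]',']').replace('-0,','0,').replace('-0]','0]'))
E
python3 - <<'E'
from plan import *
kx,ky=vw(0,160);print(kx,ky)
plan([(kx,ky,210,92.9,88),(kx,ky,127,92.9,70,20)])
E
```

```text
481.0033329166915 82.3000416631946
[[[-0.576,-0.604,0.046],[0,0,0.93],1],[[-0.614,-0.565,0.046],[0,0,0.93],1],[[-0.649,-0.525,0.046],[0,0,0.93],1],[[-0.682,-0.481,0.046],[0,0,0.93],1],[[-0.712,-0.436,0.045],[0,0,0.93],1],[[-0.738,-0.389,0.046],[0,0,0.93],1],[[-0.762,-0.34,0.045],[0,0,0.93],1],[[-0.783,-0.29,0.046],[0,0,0.93],1],[[-0.8,-0.239,0.045],[0,0,0.93],1],[[-0.814,-0.186,0.046],[0,0,0.93],1]]
[[[-0.824,-0.133,0.045],[0,0,0.93],1],[[-0.831,-0.079,0.046],[0,0,0.93],1],[[-0.834,-0.025,0.045],[0,0,0.93],1],[[-0.834,0.029,0.046],[0,0,0.92],1],[[-0.83,0.082,0.045],[0,0,0.93],1],[[-0.824,0.136,0.046],[0,0,0.92],1],[[-0.813,0.189,0.045],[0,0,0.93],1],[[-0.799,0.241,0.046],[0,0,0.92],1],[[-0.782,0.291,0.045],[0,0,0.93],1],[[0,0,0.415],[0,0,0],0.59]]
[[[0,0,0.415],[0,0,0],0.59],[[0,0,0.415],[0,0,0],0.59],[[0,0,0.415],[0,0,0],0.59],[[0,0,0.415],[0,0,0],0.59]]
```

{"name": "drive_tool", "arguments": {"rows": [[[-0.58, -0.6, 0.05], [0, 0, 0.93], 1], [[-0.61, -0.57, 0.05], [0, 0, 0.93], 1], [[-0.65, -0.53, 0.05], [0, 0, 0.93], 1], [[-0.68, -0.48, 0.05], [0, 0, 0.93], 1], [[-0.71, -0.44, 0.05], [0, 0, 0.93], 1], [[-0.74, -0.39, 0.05], [0, 0, 0.93], 1], [[-0.76, -0.34, 0.05], [0, 0, 0.93], 1], [[-0.78, -0.29, 0.05], [0, 0, 0.93], 1], [[-0.8, -0.24, 0.05], [0, 0, 0.93], 1], [[-0.81, -0.19, 0.05], [0, 0, 0.93], 1]]}}

```text
time_s: 3.5
eef_pos: [344.2, 348.5, 224.9]
orientation: [180.0, -0.0, 126.1]
wrist_force: [0.7, 0.1, 0.8]
opening: 88.0
finger_force: 0.0
```

{"name": "drive_tool", "arguments": {"rows": [[[-0.82, -0.13, 0.05], [0, 0, 0.93], 1], [[-0.83, -0.08, 0.05], [0, 0, 0.93], 1], [[-0.83, -0.03, 0.05], [0, 0, 0.93], 1], [[-0.83, 0.03, 0.05], [0, 0, 0.93], 1], [[-0.83, 0.08, 0.05], [0, 0, 0.93], 1], [[-0.82, 0.14, 0.05], [0, 0, 0.93], 1], [[-0.81, 0.19, 0.05], [0, 0, 0.93], 1], [[-0.8, 0.24, 0.05], [0, 0, 0.93], 1], [[-0.78, 0.29, 0.05], [0, 0, 0.93], 1], [[0, 0, 0], [0, 0, 0], 0.6]]}}

```text
time_s: 4.5
eef_pos: [481.3, 78.4, 207.0]
orientation: [179.9, 0.1, 92.3]
wrist_force: [0.5, -0.1, -0.3]
opening: 82.8
finger_force: 0.0
```

```bash
sed -i 's/d=d.round(3)/d=d.round(2)/' plan.py
python3 - <<'E'
from plan import *
o=telemetry.get_obs();print(o['eef_pos'],o['orientation'],o['time_s'],o['qpos'])
kx,ky=vw(0,160)
plan([(kx,ky,127,92.9,60,22),('w',1,60),('w',3,0)])
E
```

```text
[481.33271682  78.44876397 206.95563509] [1.79915651e+02 8.33739266e-02 9.23052093e+01] 4.5 [-42.31535268  12.96761195  29.82679457 118.08607417  -8.15025248
  50.83419435  -5.65688979]
[[[0.02,0,0.5],[0,0,-0.04],0.36],[[0.03,0,0.5],[0,0,-0.04],0.36],[[0.02,0,0.5],[0,0,-0.03],0.36],[[0.03,-0.01,0.5],[0,0,-0.04],0.36],[[0,0,0],[0,0,0],0.36],[[0,0,0],[0,0,0],-1],[[0,0,0],[0,0,0],-1],[[0,0,0],[0,0,0],-1]]
```

{"name": "drive_tool", "arguments": {"rows": [[[0.02, 0, 0.5], [0, 0, -0.04], 0.36], [[0.03, 0, 0.5], [0, 0, -0.04], 0.36], [[0.02, 0, 0.5], [0, 0, -0.04], 0.36], [[0.03, 0, 0.5], [0, 0, -0.04], 0.36], [[0, 0, 0], [0, 0, 0], 0.36], [[0, 0, 0], [0, 0, 0], -1], [[0, 0, 0], [0, 0, 0], -1], [[0, 0, 0], [0, 0, 0], -1], [[0, 0, 0], [0, 0, 0], -1]]}}

```text
time_s: 5.4
eef_pos: [480.0, 86.9, 127.4]
orientation: [179.9, -0.0, 93.4]
wrist_force: [0.9, -1.0, -0.6]
opening: 31.5
finger_force: 0.0
```

{"name": "drive_tool", "arguments": {"rows": [[[-0.08, 0, 0], [0, 0, 0], -1], [[0, 0, 0], [0, 0, 0], -1], [[0, 0, 0], [0, 0, 0], -1]]}}

```text
time_s: 5.7
eef_pos: [482.2, 86.2, 127.7]
orientation: [179.7, -0.2, 93.5]
wrist_force: [4.9, 6.9, -3.3]
opening: 25.2
finger_force: 30.0
```

{"name": "drive_tool", "arguments": {"rows": [[[0.22, 0, 0], [0, 0, 0], -1], [[0.22, 0, 0], [0, 0, 0], -1], [[0.22, 0, 0], [0, 0, 0], -1], [[0.22, 0, 0], [0, 0, 0], -1], [[0.22, 0, 0], [0, 0, 0], -1], [[0.22, 0, 0], [0, 0, 0], -1], [[0.04, 0, 0], [0, 0, 0], -1], [[0, 0, 0], [0, 0, 0], -1], [[0, 0, 0], [0, 0, 0], -1]]}}

```text
time_s: 6.6
eef_pos: [479.6, 136.4, 127.7]
orientation: [179.6, 0.1, 93.3]
wrist_force: [7.6, -4.4, -2.0]
opening: 24.9
finger_force: 30.0
```

{"name": "drive_tool", "arguments": {"rows": [[[0, 0, 0], [0, 0, 0], 0.2], [[0, 0, 0], [0, 0, 0], 0.2], [[0, 0, -0.1], [0, 0, 0], 0.4], [[0, 0, -0.7], [0, 0, 0], 1], [[0, 0, -0.7], [0, 0, 0], 1], [[0, 0, -0.7], [0, 0, 0], 1], [[0, 0, 0], [0, 0, 0], 1]]}}

```text
time_s: 7.3
eef_pos: [478.3, 138.6, 218.1]
orientation: [179.7, -0.2, 93.4]
wrist_force: [0.2, 0.8, 0.4]
opening: 77.7
finger_force: 0.0
```

```bash
sed -i 's/VX,VY,VA=489/VX,VY,VA=490/' plan.py; sed -i 's/^def plan/np.set_printoptions(suppress=True)\ndef plan/' plan.py
cat > m2.py <<'E'
from h import *
import sys
D={n:shot(n) for n in('top','scene')}
def look(t,parts,z,zc,sym=False,maxf=.6):
    for n in D:
        for r in viewer.regions_of(t,n)[:7]:
            m=r['region'];p=pix2w(D[n],r['pixel'],zc)
            b=min((fit([(D[n],m*1.)],parts,z,(p[0],p[1],a),sym) for a in((0,.8,-.8) if t=='nut0' else (0,))),key=lambda q:q[1])
            if b[1]<maxf: print(t,n,round(r['score'],2),b[0].round(2),'fit',round(b[1],2),D[n]['pixels'][m].mean(0).round())
T={'nut0':(NUT,2,22),'case':(CASE,0,8),'master':(MAS,75,95,True),'caseM':0}
if __name__=='__main__':
    for t in sys.argv[1:]: look(t,*T[t])
E
python3 m2.py master case; python3 -c "
from h import *
for n in('top','scene'):
    d=shot(n)
    print(telemetry.get_obs()['eef_pos'])
    for r in viewer.regions_of('probe',n)[:2]: print(n,r['score'],pix2w(d,r['pixel'],125),r['region'].sum())
"
python3 - <<'E'
from ov import *
overlay((490,-77.5,.05),'ov2.png',[(0,210,125),(0,67,125),(45,-197,90)])
E
```

```text
master top 0.69 [ 365.51 -107.25] fit 0.46 [126.  64.  64.]
master top 0.57 [487.29 -71.11] fit 0.14 [106. 105. 108.]
master top 0.57 [368.23 -32.44] fit 0.48 [ 98.  71. 113.]
master scene 0.73 [ 557.49 -405.93] fit 0.47 [142. 141. 146.]
master scene 0.63 [482.55 -73.98] fit 0.44 [136. 134. 139.]
[475.88657142 137.61706433 213.68697407]
top 0.48 [482.62149883  97.11507668 125.        ] 268
[476.18007409 137.64236135 213.97206586]
scene 0.66 [478.02293341 109.82862252 125.        ] 254
```

View pics/ov2.png

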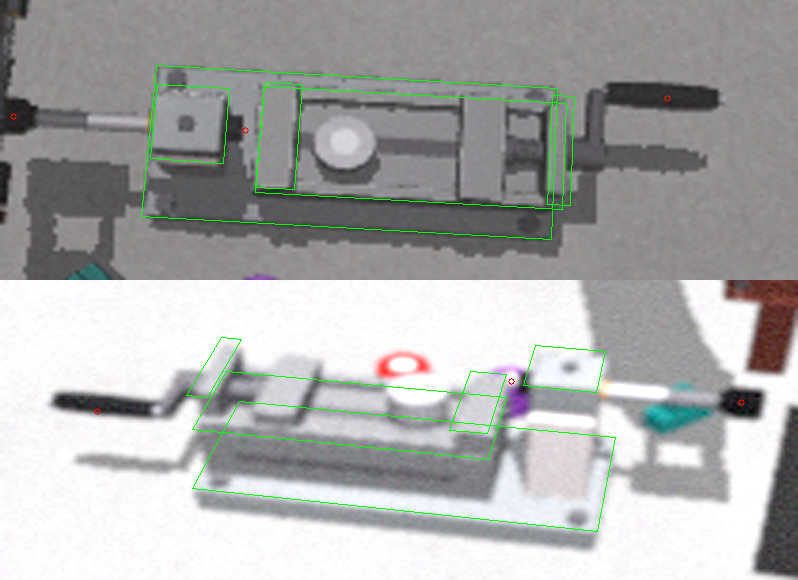

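Run:
```python
from plan import *
plan([(487.3,-71.2,200,92.9,88),('w',2,88),(487.3,-71.2,110,92.9,88,25),('w',1,88),('w',4,0)])
```

```text
[[[-0.75,-0.01,0.05],[0,0,0],1],[[-0.75,0,0.05],[0,0,0],1],[[-0.75,-0.01,0.05],[0,0,0.03],1],[[-0.75,0,0.05],[0,0,0],1],[[-0.74,0,0.05],[0,0,0.03],1],[[-0.75,-0.01,0.06],[0,0,0.03],1],[[-0.74,0,0.05],[0,0,0.04],1],[[0,0,0],[0,0,0],1],[[0,0,0],[0,0,0],1],[[0,0,0.56],[0,0,0],1]]
[[[0,0,0.56],[0,0,0],1],[[0,0,0.57],[0,0,0],1],[[0,0,0.56],[0,0,0],1],[[0,0,0],[0,0,0],1],[[0,0,0],[0,0,0],-1],[[0,0,0],[0,0,0],-1],[[0,0,0],[0,0,0],-1],[[0,0,0],[0,0,0],-1]]
```

{"name": "drive_tool", "arguments": {"rows": [[[-0.75, -0.01, 0.05], [0, 0, 0], 1], [[-0.75, 0, 0.05], [0, 0, 0], 1], [[-0.75, -0.01, 0.05], [0, 0, 0.03], 1], [[-0.75, 0, 0.05], [0, 0, 0], 1], [[-0.74, 0, 0.05], [0, 0, 0.03], 1], [[-0.75, -0.01, 0.06], [0, 0, 0.03], 1], [[-0.74, 0, 0.05], [0, 0, 0.04], 1], [[0, 0, 0], [0, 0, 0], 1], [[0, 0, 0], [0, 0, 0], 1]]}}

```text
time_s: 8.8
eef_pos: [487.3, -71.5, 200.2]
orientation: [-180.0, -0.0, 92.8]
wrist_force: [0.4, 0.8, -0.3]
opening: 87.8
finger_force: 0.0
```

```bash
python3 m2.py case
python3 - <<'E'
from plan import *
print(telemetry.get_obs()['eef_pos'],telemetry.get_obs()['orientation'])
plan([(487.3,-71.2,110,92.9,88,25),('w',1,88),('w',4,0)])
E
```

```text
case top 0.75 [ 6.4493e+02  2.3361e+02 -2.0000e-02] fit 0.11 [59. 50. 45.]
case scene 0.92 [ 6.4422e+02  2.3505e+02 -4.0000e-02] fit 0.1 [87. 70. 56.]
[487.46868378 -69.8456799  200.20293397] [-179.99490848   -0.02299306   93.01145592]
[[[-0.01,0,0.56],[0,0,0],1],[[-0.01,0,0.57],[0,0,0],1],[[-0.01,0,0.56],[0,0,0],1],[[0,-0.01,0.57],[0,0,0.03],1],[[0,0,0],[0,0,0],1],[[0,0,0],[0,0,0],-1],[[0,0,0],[0,0,0],-1],[[0,0,0],[0,0,0],-1],[[0,0,0],[0,0,0],-1]]
```

{"name": "drive_tool", "arguments": {"rows": [[[-0.01, 0, 0.56], [0, 0, 0], 1], [[-0.01, 0, 0.57], [0, 0, 0], 1], [[-0.01, 0, 0.56], [0, 0, 0], 1], [[0, 0, 0.57], [0, 0, 0], 0.6], [[0, 0, 0], [0, 0, 0], 0.2], [[0, 0, 0], [0, 0, 0], -1], [[0, 0, 0], [0, 0, 0], -1], [[0, 0, 0], [0, 0, 0], -1], [[0, 0, 0], [0, 0, 0], -1]]}}

```text
time_s: 9.9
eef_pos: [487.6, -72.1, 110.4]
orientation: [180.0, -0.0, 92.9]
wrist_force: [-0.8, -0.0, -0.7]
opening: 43.1
finger_force: 0.0
```

{"name": "drive_tool", "arguments": {"rows": [[[0, 0, 0], [0, 0, 0], -1], [[0, 0, -0.3], [0, 0, 0], -1], [[0, 0, -0.6], [0, 0, 0], -1], [[0, 0, -0.8], [0, 0, 0], -1], [[0, 0, -0.8], [0, 0, 0], -1], [[0, 0, 0], [0, 0, 0], -1]]}}

```text
time_s: 10.5
eef_pos: [489.6, -72.9, 213.8]
orientation: [179.6, -0.0, 92.9]
wrist_force: [0.7, 0.4, -2.7]
opening: 39.5
finger_force: 30.0
```

Run:
```python
from plan import *
print(telemetry.get_obs()['eef_pos'],telemetry.get_obs()['orientation'],telemetry.get_obs()['opening'])
plan([(644.6,234.3,210,88.5,0),('w',1,0)])
```

```text
[489.57444944 -72.86739785 213.7552015 ] [179.60001219  -0.03142949  92.85752393] 39.50252246400823
[[[0.68,0.39,0.01],[0,0,0.1],-1],[[0.68,0.38,0.01],[0,0,0.1],-1],[[0.69,0.38,0.01],[0,0,0.1],-1],[[0.69,0.37,0.01],[0,0,0.1],-1],[[0.69,0.37,0.01],[0,0,0.1],-1],[[0.69,0.36,0.01],[0,0,0.1],-1],[[0.69,0.36,0.01],[0,0,0.1],-1],[[0.7,0.35,0.01],[0,0,0.1],-1],[[0.7,0.35,0.02],[0.03,0,0.1],-1],[[0.7,0.34,0.01],[0.03,0,0.09],-1]]
[[[0.71,0.34,0.02],[0.04,0,0.1],-1],[[0,0,0],[0,0,0],-1]]
```

{"name": "drive_tool", "arguments": {"rows": [[[0.68, 0.39, 0.01], [0, 0, 0.1], -1], [[0.68, 0.38, 0.01], [0, 0, 0.1], -1], [[0.69, 0.38, 0.01], [0, 0, 0.1], -1], [[0.69, 0.37, 0.01], [0, 0, 0.1], -1], [[0.69, 0.37, 0.01], [0, 0, 0.1], -1], [[0.69, 0.36, 0.01], [0, 0, 0.1], -1], [[0.69, 0.36, 0.01], [0, 0, 0.1], -1], [[0.7, 0.35, 0.01], [0, 0, 0.1], -1], [[0.7, 0.35, 0.02], [0.03, 0, 0.1], -1], [[0.7, 0.34, 0.01], [0.03, 0, 0.1], -1]]}}

```text
time_s: 11.5
eef_pos: [627.5, 207.9, 203.7]
orientation: [-179.6, 0.1, 88.9]
wrist_force: [0.0, -1.0, -2.8]
opening: 39.6
finger_force: 30.0
```

{"name": "drive_tool", "arguments": {"rows": [[[0.71, 0.34, 0.02], [0.04, 0, 0.1], -1], [[0, 0, 0], [0, 0, 0], -1], [[0, 0, 0], [0, 0, 0], -1]]}}

```text
time_s: 11.8
eef_pos: [641.3, 235.4, 202.7]
orientation: [-179.5, 0.1, 88.6]
wrist_force: [-0.3, -1.3, -3.6]
opening: 39.0
finger_force: 30.0
```

```bash
python3 m2.py case
python3 - <<'E'
from plan import *
print(telemetry.get_obs()['eef_pos'],telemetry.get_obs()['orientation'],telemetry.get_obs()['opening'])
plan([(644.6,234.3,60,88.5,0,25),(644.6,234.3,43,88.5,0,8),('w',1,0)])
E
```

```text
case top 0.72 [ 6.4518e+02  2.3358e+02 -5.0000e-02] fit 0.16 [55. 47. 42.]
case scene 0.7 [ 6.4500e+02  2.3419e+02 -7.0000e-02] fit 0.1 [84. 67. 54.]
[641.95017741 233.40241292 204.33119525] [-179.56158121    0.0447239    88.38314081] 39.27716866278274
[[[0,0.02,0.6],[0,0,0],-1],[[0.01,0.01,0.6],[0,0,0],-1],[[0,0.02,0.6],[-0.03,0,0],-1],[[0.01,0.01,0.6],[-0.03,0,0],-1],[[0,0.01,0.6],[0,0,0],-1],[[0.01,0.02,0.61],[-0.05,0,-0.03],-1],[[0,0,0.14],[0,0,0],-1],[[0,0,0.14],[0,0,0],-1],[[0,0,0.14],[0,0,0],-1],[[0,0,0],[0,0,0],-1]]
```

{"name": "drive_tool", "arguments": {"rows": [[[0, 0.02, 0.6], [0, 0, 0], -1], [[0.01, 0.01, 0.6], [0, 0, 0], -1], [[0, 0.02, 0.6], [-0.03, 0, 0], -1], [[0.01, 0.01, 0.6], [-0.03, 0, 0], -1], [[0, 0.01, 0.6], [0, 0, 0], -1], [[0.01, 0.02, 0.6], [-0.05, 0, 0], -1], [[0, 0, 0], [0, 0, 0], -1], [[0, 0, 0.14], [0, 0, 0], -1], [[0, 0, 0.14], [0, 0, 0], -1], [[0, 0, 0], [0, 0, 0], -1]]}}

```text
time_s: 13.0
eef_pos: [645.4, 236.1, 49.8]
orientation: [179.9, -0.0, 88.5]
wrist_force: [0.4, 0.6, -3.6]
opening: 39.4
finger_force: 30.0
```

{"name": "drive_tool", "arguments": {"rows": [[[0, 0, 0.1], [0, 0, 0], -1], [[0, 0, 0.06], [0, 0, 0], -1], [[0, 0, 0], [0, 0, 0], -1], [[0, 0, 0], [0, 0, 0], -1]]}}

```text
time_s: 13.4
eef_pos: [645.2, 236.2, 43.0]
orientation: [180.0, 0.0, 88.5]
wrist_force: [-0.2, 0.3, -3.2]
opening: 39.2
finger_force: 30.0
```

{"name": "drive_tool", "arguments": {"rows": [[[0, 0, 0.04], [0, 0, 0], -1], [[0, 0, 0], [0, 0, 0], -1], [[0, 0, 0], [0, 0, 0], 0.1], [[0, 0, 0], [0, 0, 0], 0.3], [[0, 0, -0.1], [0, 0, 0], 0.3], [[0, 0, -0.7], [0, 0, 0], 0.3], [[0, 0, -0.9], [0, 0, 0], 0.3], [[0, 0, -0.9], [0, 0, 0], 0.3], [[0, 0, -0.9], [0, 0, 0], 0.5], [[0, 0, 0], [0, 0, 0], 0.5]]}}

```text
time_s: 14.4
eef_pos: [648.4, 236.6, 187.8]
orientation: [179.4, -0.2, 88.5]
wrist_force: [0.4, 0.2, -0.5]
opening: 65.4
finger_force: 0.0
```

```bash
sed -i "s/,'caseM':0/,'masterC':0/" m2.py; python3 m2.py nut0
python3 - <<'E'
from plan import *
print(telemetry.get_obs()['eef_pos'],telemetry.get_obs()['orientation'],telemetry.get_obs()['qpos'])
E
```

```text
nut0 top 0.79 [4.8801e+02 2.9961e+02 5.0000e-02] fit 0.14 [80. 79. 82.]
nut0 top 0.76 [ 3.8694e+02  2.3569e+02 -3.3000e-01] fit 0.36 [93. 92. 95.]
nut0 top 0.62 [ 3.8675e+02  2.9921e+02 -6.0000e-02] fit 0.27 [86. 85. 88.]
nut0 top 0.61 [362.84  90.68   2.47] fit 0.23 [ 51. 100. 100.]
nut0 scene 0.7 [ 3.8679e+02  2.3480e+02 -2.2000e-01] fit 0.22 [131. 130. 135.]
[644.25642772 236.11180156 180.30561644] [-179.93890877    0.03370337   88.50023841] [-45.11466716  34.49389137  29.40488735  92.27356086 -19.0532066
  58.35330033 -11.40870245]
```

Run:
```python
from plan import *
plan([(487.6,299.3,150,92.3,64),('w',2,64)])
print('--')
plan([(487.6,299.3,60,92.3,64,25),(487.6,299.3,43.5,92.3,64,9),('w',2,64),('w',4,0)],start=(np.array([487.6,299.3,150]),R.from_euler('xyz',[180,0,92.3],degrees=True)))
```

```text
[[[0.25,-0.66,0.13],[0,0,-0.16],0.45],[[0.25,-0.66,0.13],[0,0,-0.16],0.45],[[0.26,-0.65,0.13],[0,0,-0.16],0.45],[[0.27,-0.65,0.12],[0,0,-0.16],0.45],[[0.27,-0.65,0.13],[0,0,-0.15],0.45],[[0.29,-0.64,0.12],[0,0,-0.16],0.45],[[0,0,0],[0,0,0],0.45],[[0,0,0],[0,0,0],0.45]]
--
[[[0,0,0.56],[0,0,0],0.45],[[0,0,0.56],[0,0,0],0.45],[[0,0,0.56],[0,0,0],0.45],[[0,0,0.57],[0,0,0],0.45],[[0,0,0.21],[0,0,0],0.45],[[0,0,0.2],[0,0,0],0.45],[[0,0,0],[0,0,0],0.45],[[0,0,0],[0,0,0],0.45],[[0,0,0],[0,0,0],-1],[[0,0,0],[0,0,0],-1]]
[[[0,0,0],[0,0,0],-1],[[0,0,0],[0,0,0],-1]]
```

{"name": "drive_tool", "arguments": {"rows": [[[0.25, -0.66, 0.13], [0, 0, -0.16], 0.45], [[0.25, -0.66, 0.13], [0, 0, -0.16], 0.45], [[0.26, -0.65, 0.13], [0, 0, -0.16], 0.45], [[0.27, -0.65, 0.12], [0, 0, -0.16], 0.45], [[0.27, -0.65, 0.13], [0, 0, -0.15], 0.45], [[0.29, -0.64, 0.12], [0, 0, -0.16], 0.45], [[0, 0, 0], [0, 0, 0], 0.45], [[0, 0, 0], [0, 0, 0], 0.45], [[0, 0, 0], [0, 0, 0], 0.45]]}}

```text
time_s: 15.5
eef_pos: [489.5, 298.7, 150.6]
orientation: [179.9, 0.1, 92.2]
wrist_force: [0.0, -0.2, -0.1]
opening: 63.7
finger_force: 0.0
```

```bash
python3 m2.py nut0 case
python3 - <<'E'
from h import *
d=shot('scene');a=d['pixels'][...,::-1]
cv2.imwrite('pics/s3.png',cv2.resize(a[150:330,320:520],None,fx=3,fy=3,interpolation=cv2.INTER_CUBIC))
print(telemetry.get_obs()['eef_pos'],telemetry.get_obs()['orientation'])
E
```

```text
nut0 top 0.72 [ 3.8555e+02  2.3611e+02 -2.9000e-01] fit 0.18 [55. 54. 56.]
nut0 top 0.6 [ 3.8702e+02  3.0026e+02 -6.0000e-02] fit 0.47 [62. 60. 63.]
nut0 top 0.53 [361.96  91.31   2.48] fit 0.21 [ 53. 104. 103.]
nut0 top 0.51 [4.8811e+02 2.9856e+02 1.1000e-01] fit 0.22 [57. 56. 59.]
nut0 scene 0.67 [ 4.8744e+02  2.9867e+02 -5.0000e-02] fit 0.18 [ 97.  97. 101.]
nut0 scene 0.48 [ 3.8686e+02  3.0189e+02 -2.1000e-01] fit 0.32 [106. 105. 110.]
case top 0.66 [ 6.4532e+02  2.3467e+02 -4.0000e-02] fit 0.41 [64. 53. 45.]
case scene 0.75 [ 6.4550e+02  2.3429e+02 -4.0000e-02] fit 0.35 [107.  85.  69.]
[488.95239037 299.26228378 150.83630556] [1.79950556e+02 9.70496676e-03 9.22521123e+01]
```

View pics/s3.png

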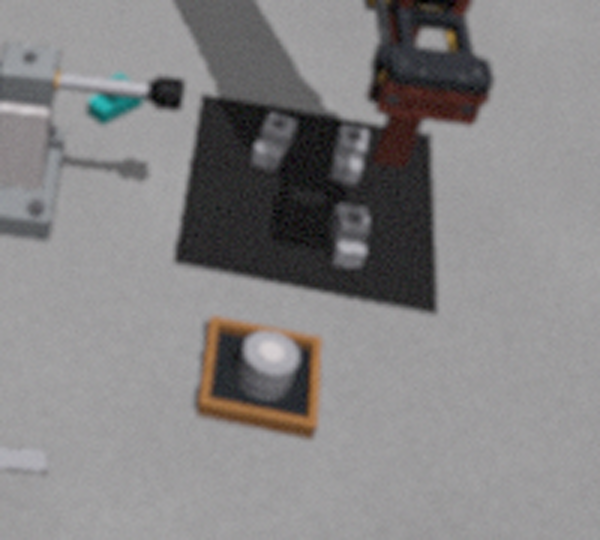

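The crop shows the master upright in the case's middle (crop px 268,365) and three nuts on the mat. Next is nut A.

{"name": "drive_tool", "arguments": {"rows": [[[0, -0.03, 0.56], [0, 0, 0], 0.45], [[0, 0, 0.56], [0, 0, 0], 0.45], [[0, 0, 0.56], [0, 0, 0], 0.45], [[0, 0, 0.57], [0, 0, 0], 0.45], [[0, 0, 0.2], [0, 0, 0], 0.45], [[0, 0, 0.2], [0, 0, 0], 0.45], [[0, 0, 0], [0, 0, 0], 0.45], [[0, 0, 0], [0, 0, 0], -1], [[0, 0, 0], [0, 0, 0], -1], [[0, 0, 0], [0, 0, 0], -1]]}}

```text
time_s: 16.85
eef_pos: [487.8, 299.8, 45.6]
orientation: [179.9, -0.0, 92.3]
wrist_force: [-0.1, 0.4, -0.0]
opening: 43.4
finger_force: 0.0
```

{"name": "drive_tool", "arguments": {"rows": [[[0, 0, 0], [0, 0, 0], -1], [[0, 0, 0], [0, 0, 0], -1]]}}

```text
time_s: 17.05
eef_pos: [487.6, 299.6, 45.1]
orientation: [179.9, -0.0, 92.3]
wrist_force: [3.1, -1.4, 0.1]
opening: 27.1
finger_force: 0.8
```

{"name": "drive_tool", "arguments": {"rows": [[[0, 0, 0], [0, 0, 0], -1], [[0, 0, 0], [0, 0, 0], -1], [[0, 0, -0.3], [0, 0, 0], -1], [[0, 0, -0.7], [0, 0, 0], -1], [[0, 0, -0.9], [0, 0, 0], -1], [[0, 0, -0.9], [0, 0, 0], -1], [[0, 0, -0.9], [0, 0, 0], -1], [[0, 0, 0], [0, 0, 0], -1], [[0, 0, 0], [0, 0, 0], -1]]}}

```text
time_s: 17.95
eef_pos: [487.2, 299.6, 193.4]
orientation: [179.9, -0.1, 92.3]
wrist_force: [0.1, 0.2, -1.5]
opening: 26.1
finger_force: 30.0
```

Run:
```python
from plan import *
o=telemetry.get_obs();print(o['eef_pos'],o['orientation'],o['opening'],o['finger_force'])
x,y=vw(0,19);print(x,y)
plan([(x,y,200,92.9,0),('w',3,0)])
```

```text
[487.15749979 299.61197875 193.42605291] [179.92991065  -0.05697397  92.30302282] 26.115466397501688 29.99952882528305
489.0503957838571 -58.52374505249564
[[[-0.81,-0.03,-0.02],[0,0,0],-1],[[-0.81,-0.03,-0.02],[0,0,0],-1],[[-0.81,-0.03,-0.01],[0,0,0],-1],[[-0.81,-0.03,-0.02],[0,0,0],-1],[[-0.82,-0.03,-0.01],[0,0,0],-1],[[-0.81,-0.03,-0.02],[0,0,0],-1],[[-0.82,-0.03,-0.01],[0,0,-0.03],-1],[[-0.81,-0.03,-0.02],[0,0,-0.03],-1],[[-0.82,-0.03,-0.01],[0,0,-0.03],-1],[[-0.81,-0.03,-0.02],[0,0,-0.03],-1]]
[[[-0.82,-0.03,-0.01],[0,0,-0.03],-1],[[0,0,0],[0,0,0],-1],[[0,0,0],[0,0,0],-1],[[0,0,0],[0,0,0],-1]]
```

{"name": "drive_tool", "arguments": {"rows": [[[-0.81, -0.03, -0.2], [0, 0, 0], -1], [[-0.81, -0.03, -0.2], [0, 0, 0], -1], [[-0.81, -0.03, 0], [0, 0, 0], -1], [[-0.81, -0.03, 0], [0, 0, 0], -1], [[-0.82, -0.03, 0], [0, 0, 0], -1], [[-0.81, -0.03, 0], [0, 0, 0], -1], [[-0.82, -0.03, 0], [0, 0, -0.03], -1], [[-0.81, -0.03, 0], [0, 0, -0.03], -1], [[-0.82, -0.03, 0], [0, 0, -0.03], -1], [[-0.81, -0.03, 0], [0, 0, -0.03], -1]]}}

```text
time_s: 18.95
eef_pos: [487.2, -27.2, 207.3]
orientation: [-179.8, 0.0, 92.8]
wrist_force: [1.0, 0.1, -1.5]
opening: 25.6
finger_force: 30.0
```

{"name": "drive_tool", "arguments": {"rows": [[[-0.82, -0.03, 0], [0, 0, -0.03], -1], [[0, 0, 0], [0, 0, 0], -1], [[0, 0, 0], [0, 0, 0], -1], [[0, 0, 0], [0, 0, 0], -1]]}}

```text
time_s: 19.35
eef_pos: [488.5, -57.6, 207.9]
orientation: [-179.9, -0.0, 93.0]
wrist_force: [-0.5, 0.2, -2.3]
opening: 25.9
finger_force: 30.0
```

Run:
```python
from plan import *
o=telemetry.get_obs();print(o['eef_pos'],o['orientation'],o['opening'],o['finger_force'])
x,y=vw(0,19)
plan([(x,y,140,92.9,0,22),(x,y,121,92.9,0,9),('w',2,0)])
```

```text
[488.5081112  -57.60767507 207.91504731] [-179.91937342   -0.00408278   92.9662507 ] 25.852217016508973 29.9995556473732
[[[-0.01,0,0.42],[0,0,0],-1],[[0,0,0.43],[0,0,0],-1],[[-0.01,0.01,0.42],[0,0,0],-1],[[0,0,0.43],[0,0,0],-1],[[0,0,0.16],[0,0,0],-1],[[0,0,0.16],[0,0,0],-1],[[0,0.01,0.15],[0,0,0],-1],[[0,0,0],[0,0,0],-1],[[0,0,0],[0,0,0],-1]]
```

{"name": "drive_tool", "arguments": {"rows": [[[-0.01, 0, 0.42], [0, 0, 0], -1], [[0, 0, 0.43], [0, 0, 0], -1], [[-0.01, 0.01, 0.42], [0, 0, 0], -1], [[0, 0, 0.43], [0, 0, 0], -1], [[0, 0, 0.16], [0, 0, 0], -1], [[0, 0, 0.16], [0, 0, 0], -1], [[0, 0.01, 0.15], [0, 0, 0], -1], [[0, 0, 0], [0, 0, 0], -1], [[0, 0, 0], [0, 0, 0], -1]]}}

```text
time_s: 20.25
eef_pos: [490.3, -59.5, 122.3]
orientation: [179.9, 0.0, 92.9]
wrist_force: [0.2, -0.1, -1.2]
opening: 25.7
finger_force: 30.0
```

{"name": "drive_tool", "arguments": {"rows": [[[0, 0, 0.06], [0, 0, 0], -1], [[0, 0, 0.04], [0, 0, 0], -1], [[0, 0, 0], [0, 0, 0], -1], [[0, 0, 0], [0, 0, 0], -1]]}}

```text
time_s: 20.65
eef_pos: [490.1, -59.5, 118.1]
orientation: [180.0, 0.0, 92.9]
wrist_force: [0.2, 0.2, -1.9]
opening: 25.7
finger_force: 30.0
```

{"name": "drive_tool", "arguments": {"rows": [[[0, 0, 0.03], [0, 0, 0], -1], [[0, 0, 0], [0, 0, 0], -1], [[0, 0, 0], [0, 0, 0], -0.2], [[0, 0, 0], [0, 0, 0], 0.1], [[0, 0, 0], [0, 0, 0], 0.3], [[0, 0, -0.2], [0, 0, 0], 0.3], [[0, 0, -0.7], [0, 0, 0], 0.3], [[0, 0, -0.9], [0, 0, 0], 0.4], [[0, 0, -0.9], [0, 0, 0], 0.4], [[0, 0, 0], [0, 0, 0], 0.4]]}}

```text
time_s: 21.65
eef_pos: [492.7, -60.1, 229.3]
orientation: [179.5, -0.0, 92.9]
wrist_force: [1.2, 0.8, -0.6]
opening: 61.7
finger_force: 0.0
```

```bash
cat > m3.py <<'E'
from m2 import *
look('nut0',NUT,2,22)
print('bed');look('nut0',NUT,75,95)
E
python3 m3.py
python3 - <<'E'
from plan import *
o=telemetry.get_obs();print(o['eef_pos'],o['orientation'])
plan([(386.8,300.3,190,84,62),('w',2,62)])
E
```

```text
nut0 top 0.76 [ 3.8646e+02  2.3573e+02 -3.6000e-01] fit 0.1 [80. 79. 82.]
nut0 top 0.48 [ 3.8541e+02  3.0124e+02 -4.0000e-02] fit 0.43 [86. 84. 87.]
nut0 scene 0.75 [ 3.8816e+02  2.3532e+02 -2.9000e-01] fit 0.19 [122. 121. 127.]
nut0 scene 0.66 [ 4.0577e+02 -7.9410e+01  7.0000e-02] fit 0.13 [110. 109. 114.]
nut0 scene 0.64 [ 3.8772e+02  3.0079e+02 -1.8000e-01] fit 0.18 [127. 126. 131.]
bed
nut0 top 0.76 [ 3.8388e+02  2.1735e+02 -3.3000e-01] fit 0.2 [80. 79. 82.]
nut0 scene 0.75 [ 4.6944e+02  2.2424e+02 -2.3000e-01] fit 0.37 [122. 121. 127.]
nut0 scene 0.66 [ 4.8884e+02 -5.9640e+01  1.4000e-01] fit 0.27 [110. 109. 114.]
nut0 scene 0.64 [ 4.7125e+02  2.8318e+02 -2.1000e-01] fit 0.38 [127. 126. 131.]
[489.15736186 -59.43537929 223.76286048] [-179.904564      0.02774536   92.89222776]
[[[0.76,-0.18,0.07],[0,0,0.19],0.41],[[0.76,-0.18,0.07],[0,0,0.18],0.41],[[0.75,-0.19,0.07],[0,0,0.19],0.41],[[0.75,-0.21,0.07],[0,0,0.18],0.41],[[0.75,-0.21,0.07],[0,0,0.19],0.41],[[0.75,-0.22,0.07],[0,0,0.18],0.41],[[0.74,-0.23,0.07],[0,0,0.19],0.41],[[0.74,-0.25,0.07],[0,0,0.18],0.41],[[0.74,-0.25,0.07],[0,0,0.19],0.41],[[0.73,-0.26,0.07],[0,0,0.18],0.41]]
[[[0.73,-0.28,0.07],[0,0,0.19],0.41],[[0.73,-0.28,0.07],[0,0,0.18],0.41],[[0,0,0],[0,0,0],0.41],[[0,0,0],[0,0,0],0.41]]
```

{"name": "drive_tool", "arguments": {"rows": [[[0.76, -0.18, 0.07], [0, 0, 0.19], 0.41], [[0.76, -0.18, 0.07], [0, 0, 0.18], 0.41], [[0.75, -0.19, 0.07], [0, 0, 0.19], 0.41], [[0.75, -0.21, 0.07], [0, 0, 0.18], 0.41], [[0.75, -0.21, 0.07], [0, 0, 0.19], 0.41], [[0.75, -0.22, 0.07], [0, 0, 0.18], 0.41], [[0.74, -0.23, 0.07], [0, 0, 0.19], 0.41], [[0.74, -0.25, 0.07], [0, 0, 0.18], 0.41], [[0.74, -0.25, 0.07], [0, 0, 0.19], 0.41], [[0.73, -0.26, 0.07], [0, 0, 0.18], 0.41]]}}

```text
time_s: 22.95
eef_pos: [404.1, 240.9, 195.7]
orientation: [-180.0, 0.1, 85.4]
wrist_force: [-0.0, 0.4, -0.1]
opening: 61.9
finger_force: 0.0
```

{"name": "drive_tool", "arguments": {"rows": [[[0.73, -0.28, 0.3], [0, 0, 0.19], 0.41], [[0.73, -0.28, 0.5], [0, 0, 0.18], 0.41], [[0, 0, 0.3], [0, 0, 0], 0.41], [[0, 0, 0], [0, 0, 0], 0.41], [[0, 0, 0], [0, 0, 0], 0.41]]}}

```text
time_s: 23.45
eef_pos: [388.0, 298.7, 152.4]
orientation: [180.0, 0.1, 83.9]
wrist_force: [-0.0, -0.2, 0.0]
opening: 61.7
finger_force: 0.0
```

```bash
python3 m3.py|sed '/bed/q'
python3 - <<'E'
from plan import *
o=telemetry.get_obs();print(o['eef_pos'],o['orientation'],o['time_s'])
plan([(386.8,300.6,60,84,62,25),(386.8,300.6,44,84,62,9),('w',2,62)])
E
```

```text
nut0 top 0.56 [361.25  90.65  -0.8 ] fit 0.25 [ 52. 101. 100.]
nut0 top 0.55 [ 3.8697e+02  3.0010e+02 -9.0000e-02] fit 0.23 [67. 66. 68.]
nut0 top 0.49 [ 4.9841e+02 -5.9990e+01  1.0000e-02] fit 0.11 [ 98.  96. 100.]
nut0 top 0.46 [ 3.8710e+02  2.3465e+02 -2.8000e-01] fit 0.13 [63. 62. 64.]
nut0 scene 0.75 [ 3.8806e+02  3.0019e+02 -1.7000e-01] fit 0.17 [112. 112. 117.]
nut0 scene 0.63 [ 4.0263e+02 -7.9680e+01  1.0000e-02] fit 0.15 [134. 133. 139.]
nut0 scene 0.53 [ 3.8704e+02  2.3444e+02 -2.3000e-01] fit 0.27 [111. 110. 114.]
bed
[388.24694549 299.9645582  153.34564127] [179.93084728  -0.05651717  83.95158238] 23.75
[[[0,-0.01,0.58],[0,0,0],0.41],[[0,-0.01,0.58],[0,0,0],0.41],[[0,-0.01,0.59],[0,0,0],0.41],[[0.01,-0.01,0.58],[0,0,0],0.41],[[0,0,0.2],[0,0,0],0.41],[[0,0,0.2],[0,0,0],0.41],[[0,0,0],[0,0,0],0.41],[[0,0,0],[0,0,0],0.41]]
```

{"name": "drive_tool", "arguments": {"rows": [[[0, -0.01, 0.58], [0, 0, 0], 0.41], [[0, -0.01, 0.58], [0, 0, 0], 0.41], [[0, -0.01, 0.59], [0, 0, 0], 0.41], [[0.01, 0, 0.58], [0, 0, 0], 0.41], [[0, 0, 0.2], [0, 0, 0], 0.41], [[0, 0, 0.2], [0, 0, 0], 0.41], [[0, 0, 0], [0, 0, 0], 0.2], [[0, 0, 0], [0, 0, 0], -1], [[0, 0, 0], [0, 0, 0], -1], [[0, 0, 0], [0, 0, 0], -1]]}}

```text
time_s: 24.75
eef_pos: [387.0, 301.2, 44.2]
orientation: [179.9, -0.1, 84.0]
wrist_force: [1.1, -0.3, 0.1]
opening: 33.3
finger_force: 0.0
```

{"name": "drive_tool", "arguments": {"rows": [[[0, 0, 0], [0, 0, 0], -1], [[0, 0, 0], [0, 0, 0], -1], [[0, 0, 0], [0, 0, 0], -1]]}}

```text
time_s: 25.05
eef_pos: [386.9, 301.1, 44.0]
orientation: [179.9, -0.0, 84.0]
wrist_force: [-0.8, 1.2, 6.2]
opening: 25.9
finger_force: 30.0
```

{"name": "drive_tool", "arguments": {"rows": [[[0, 0, -0.3], [0, 0, 0], -1], [[0, 0, -0.7], [0, 0, 0], -1], [[0, 0, -0.9], [0, 0, 0], -1], [[0, 0, -0.9], [0, 0, 0], -1], [[0, 0, -0.9], [0, 0, 0], -1], [[0, 0, -0.5], [0, 0, 0], -1], [[0, 0, 0], [0, 0, 0], -1], [[0, 0, 0], [0, 0, 0], -1]]}}

```text
time_s: 25.85
eef_pos: [386.0, 300.6, 211.3]
orientation: [180.0, -0.0, 84.0]
wrist_force: [-0.6, -0.1, -2.8]
opening: 25.8
finger_force: 30.0
```

Run:
```python
from plan import *
o=telemetry.get_obs();print(o['eef_pos'],o['orientation'],o['opening'],o['finger_force'])
x,y=vw(0,-8.5);print(x,y)
plan([(x,y,208,92.9,0),('w',3,0)],step=36)
```

```text
[386.03915933 300.59207657 211.25479115] [179.987736    -0.00823314  84.0261483 ] 25.794179520791776 29.95022714138031
490.4248229388008 -85.98937721335722
[[[-0.78,0.3,0.01],[0,0,-0.18],-1],[[-0.78,0.29,0.01],[0,0,-0.19],-1],[[-0.79,0.28,0.01],[0,0,-0.18],-1],[[-0.79,0.27,0.01],[0,0,-0.19],-1],[[-0.79,0.26,0.01],[0,0,-0.18],-1],[[-0.8,0.25,0],[0,0,-0.19],-1],[[-0.8,0.24,0.01],[0,0,-0.18],-1],[[-0.8,0.23,0],[0,0,-0.19],-1],[[-0.8,0.22,0.01],[0,0,-0.18],-1],[[-0.81,0.21,0],[0,0,-0.19],-1]]
[[[-0.81,0.19,0.01],[0,0,-0.18],-1],[[-0.81,0.19,0],[0,0,-0.19],-1],[[0,0,0],[0,0,0],-1],[[0,0,0],[0,0,0],-1],[[0,0,0],[0,0,0],-1]]
```

{"name": "drive_tool", "arguments": {"rows": [[[-0.78, 0.3, 0.01], [0, 0, -0.18], -1], [[-0.78, 0.29, 0.01], [0, 0, -0.19], -1], [[-0.79, 0.28, 0.01], [0, 0, -0.18], -1], [[-0.79, 0.27, 0.01], [0, 0, -0.19], -1], [[-0.79, 0.26, 0.01], [0, 0, -0.18], -1], [[-0.8, 0.25, 0], [0, 0, -0.19], -1], [[-0.8, 0.24, 0.01], [0, 0, -0.18], -1], [[-0.8, 0.23, 0], [0, 0, -0.19], -1], [[-0.8, 0.22, 0.01], [0, 0, -0.18], -1], [[-0.81, 0.21, 0], [0, 0, -0.19], -1]]}}

```text
time_s: 26.85
eef_pos: [472.5, -22.8, 207.1]
orientation: [-179.8, 0.1, 91.4]
wrist_force: [0.1, -0.5, -1.9]
opening: 26.0
finger_force: 30.0
```

{"name": "drive_tool", "arguments": {"rows": [[[-0.81, 0.19, 0.01], [0, 0, -0.18], -1], [[-0.81, 0.19, 0], [0, 0, -0.19], -1], [[0, 0, 0], [0, 0, 0], -1], [[0, 0, 0], [0, 0, 0], -1], [[0, 0, 0], [0, 0, 0], -1]]}}

```text
time_s: 27.35
eef_pos: [490.0, -84.7, 207.3]
orientation: [-179.9, -0.0, 92.9]
wrist_force: [0.4, -0.5, -2.1]
opening: 25.8
finger_force: 30.0
```

```bash
python3 - <<'E'
from plan import *
o=telemetry.get_obs();print(o['eef_pos'],o['orientation'],o['opening'],o['finger_force'])
x,y=vw(0,-8.5)
plan([(x,y,140,92.9,0,23),(x,y,118,92.9,0,8),('w',2,0)])
E
python3 m3.py | sed '1,/bed/d'
```

```text
[490.01461584 -84.6643778  207.31725289] [-179.89578384   -0.00826719   92.94331485] 25.802688644311765 29.950332641601562
[[[-0.01,0,0.56],[0,0,0],-1],[[-0.01,0.01,0.56],[0,0,0],-1],[[-0.01,0,0.56],[-0.03,0,0],-1],[[0,0,0.18],[0,0,0],-1],[[0,0,0.19],[0,0,0],-1],[[0,0,0.18],[0,0,0],-1],[[0,0,0],[0,0,0],-1],[[0,0,0],[0,0,0],-1]]
nut0 top 0.72 [ 3.8470e+02  2.1698e+02 -1.9000e-01] fit 0.44 [85. 84. 87.]
nut0 top 0.68 [362.71  81.69   2.49] fit 0.26 [ 54. 101. 101.]
nut0 scene 0.71 [ 4.8552e+02 -6.0240e+01  1.6000e-01] fit 0.23 [135. 135. 140.]
nut0 scene 0.55 [ 4.6977e+02  2.2342e+02 -1.7000e-01] fit 0.44 [125. 125. 130.]
```

{"name": "drive_tool", "arguments": {"rows": [[[-0.01, 0, 0.56], [0, 0, 0], -1], [[-0.01, 0.01, 0.56], [0, 0, 0], -1], [[-0.01, 0, 0.56], [-0.03, 0, 0], -1], [[0, 0, 0.18], [0, 0, 0], -1], [[0, 0, 0.19], [0, 0, 0], -1], [[0, 0, 0.18], [0, 0, 0], -1], [[0, 0, 0], [0, 0, 0], -1], [[0, 0, 0], [0, 0, 0], -1], [[0, 0, 0], [0, 0, 0], -1]]}}

```text
time_s: 28.55
eef_pos: [492.0, -86.9, 119.8]
orientation: [179.8, 0.0, 92.9]
wrist_force: [0.5, -0.6, -1.4]
opening: 25.8
finger_force: 30.0
```

{"name": "drive_tool", "arguments": {"rows": [[[0, -0.03, 0.05], [0, 0, 0], -1], [[0, 0, 0.03], [0, 0, 0], -1], [[0, 0, 0], [0, 0, 0], -1], [[0, 0, 0], [0, 0, 0], -1]]}}

```text
time_s: 28.95
eef_pos: [490.5, -87.0, 117.0]
orientation: [179.8, -0.1, 92.9]
wrist_force: [-3.9, 1.1, 10.9]
opening: 25.9
finger_force: 30.0
```

{"name": "drive_tool", "arguments": {"rows": [[[0, 0, 0], [0, 0, 0], -0.2], [[0, 0, 0], [0, 0, 0], 0.1], [[0, 0, 0], [0, 0, 0], 0.3], [[0, 0, -0.2], [0, 0, 0], 0.3], [[0, 0, -0.7], [0, 0, 0], 0.3], [[0, 0, -0.9], [0, 0, 0], 0.4], [[0, 0, -0.9], [0, 0, 0], 0.4], [[0, 0, 0], [0, 0, 0], 0.4], [[0, 0, 0], [0, 0, 0], 0.4]]}}

```text
time_s: 29.85
eef_pos: [490.4, -86.8, 224.8]
orientation: [179.7, -0.0, 92.9]
wrist_force: [-0.3, -0.2, -0.1]
opening: 61.3
finger_force: 0.0
```

```bash
python3 m3.py
python3 - <<'E'
from plan import *
o=telemetry.get_obs();print(o['eef_pos'],o['orientation'])
plan([(387,235,175,74.5,62),(387,235,150,74.5,62),('w',2,62)],step=36)
E
```

```text
nut0 top 0.5 [386.78 234.44  -0.45] fit 0.37 [88. 86. 89.]
nut0 top 0.44 [361.94  91.68  -0.67] fit 0.18 [ 52. 101. 100.]
nut0 scene 0.59 [ 4.0545e+02 -7.9210e+01  9.0000e-02] fit 0.13 [135. 134. 139.]
nut0 scene 0.56 [ 3.8917e+02  2.3415e+02 -2.4000e-01] fit 0.16 [123. 122. 127.]
nut0 scene 0.51 [ 4.0636e+02 -1.0973e+02  9.0000e-02] fit 0.12 [111. 110. 115.]
bed
nut0 top 0.5 [386.07 214.4   -0.56] fit 0.52 [88. 86. 89.]
nut0 top 0.44 [361.09  80.97  -0.76] fit 0.32 [ 52. 101. 100.]
nut0 scene 0.59 [ 4.8581e+02 -6.0040e+01  1.6000e-01] fit 0.29 [135. 134. 139.]
nut0 scene 0.56 [ 4.7105e+02  2.2266e+02 -1.8000e-01] fit 0.34 [123. 122. 127.]
nut0 scene 0.51 [ 4.8835e+02 -8.7170e+01  1.6000e-01] fit 0.28 [111. 110. 115.]
[489.36066121 -86.97508688 223.14549738] [179.95678422   0.02747651  92.88204107]
[[[0.82,-0.22,0.12],[0,0,0.46],0.41],[[0.81,-0.24,0.12],[0,0,0.46],0.41],[[0.8,-0.27,0.12],[0,0,0.46],0.41],[[0.79,-0.29,0.12],[0,0,0.46],0.41],[[0.78,-0.32,0.12],[0,0,0.46],0.41],[[0.77,-0.34,0.12],[0,0,0.46],0.41],[[0.76,-0.37,0.12],[0,0,0.46],0.41],[[0.75,-0.39,0.12],[0,0,0.46],0.41],[[0.74,-0.41,0.12],[0,0,0.46],0.41],[[0.72,-0.44,0.12],[0,0,0.46],0.41]]
[[[0,0,0.62],[0,0,0],0.41],[[0,0,0],[0,0,0],0.41],[[0,0,0],[0,0,0],0.41]]
```

{"name": "drive_tool", "arguments": {"rows": [[[0.82, -0.22, 0.12], [0, 0, 0.46], 0.41], [[0.81, -0.24, 0.12], [0, 0, 0.46], 0.41], [[0.8, -0.27, 0.12], [0, 0, 0.46], 0.41], [[0.79, -0.29, 0.12], [0, 0, 0.46], 0.41], [[0.78, -0.32, 0.12], [0, 0, 0.46], 0.41], [[0.77, -0.34, 0.12], [0, 0, 0.46], 0.41], [[0.76, -0.37, 0.12], [0, 0, 0.46], 0.41], [[0.75, -0.39, 0.12], [0, 0, 0.46], 0.41], [[0.74, -0.41, 0.12], [0, 0, 0.46], 0.41], [[0.72, -0.44, 0.12], [0, 0, 0.46], 0.41]]}}

```text
time_s: 31.15
eef_pos: [387.0, 236.0, 175.2]
orientation: [179.9, -0.0, 74.4]
wrist_force: [0.2, -0.7, 0.5]
opening: 61.6
finger_force: 0.0
```

{"name": "drive_tool", "arguments": {"rows": [[[0, 0, 0.62], [0, 0, 0], 0.41], [[0, 0, 0], [0, 0, 0], 0.41], [[0, 0, 0], [0, 0, 0], 0.41], [[0, 0, 0], [0, 0, 0], 0.41]]}}

```text
time_s: 31.55
eef_pos: [388.5, 234.1, 151.6]
orientation: [179.8, -0.1, 74.4]
wrist_force: [-0.6, 1.6, 1.1]
opening: 61.9
finger_force: 0.0
```

```bash
python3 m3.py|sed '/bed/q'
python3 - <<'E'
from plan import *
o=telemetry.get_obs();print(o['eef_pos'],o['orientation'],o['time_s'])
plan([(387.3,234.8,60,74.5,62,25),(387.3,234.8,44,74.5,62,9),('w',2,62)])
E
```

```text
nut0 top 0.6 [ 4.9853e+02 -5.9830e+01  9.0000e-02] fit 0.17 [101. 100. 103.]
nut0 top 0.56 [ 3.8640e+02  2.3541e+02 -3.1000e-01] fit 0.24 [82. 81. 84.]
nut0 top 0.56 [362.62  89.86  -0.68] fit 0.15 [52. 99. 98.]
nut0 top 0.49 [ 4.9897e+02 -8.9260e+01  4.0000e-02] fit 0.15 [100.  99. 103.]
nut0 scene 0.75 [ 3.8547e+02  2.3617e+02 -2.8000e-01] fit 0.11 [121. 120. 125.]
nut0 scene 0.57 [ 4.0596e+02 -7.9010e+01  1.4000e-01] fit 0.24 [135. 134. 139.]
bed
[388.07143974 234.88336507 151.38206184] [179.83440913  -0.09140457  74.46080493] 31.85
[[[0,-0.01,0.57],[0,0,0],0.41],[[0,0,0.57],[0,0,0],0.41],[[-0.01,-0.01,0.57],[0,0,0],0.41],[[0,0,0.57],[0.04,0,0],0.41],[[0,0,0.2],[0,0,0],0.41],[[0,0,0.2],[0,0,0],0.41],[[0,0,0],[0,0,0],0.41],[[0,0,0],[0,0,0],0.41]]
```

{"name": "drive_tool", "arguments": {"rows": [[[0.01, -0.01, 0.57], [0, 0, 0], 0.41], [[0, 0, 0.57], [0, 0, 0.1], 0.41], [[0, -0.01, 0.57], [0, 0, 0.1], 0.41], [[0, 0, 0.57], [0.04, 0, 0], 0.41], [[0, 0, 0.2], [0, 0, 0], 0.41], [[0, 0, 0.2], [0, 0, 0], 0.41], [[0, 0, 0], [0, 0, 0], 0.2], [[0, 0, 0], [0, 0, 0], -1], [[0, 0, 0], [0, 0, 0], -1], [[0, 0, 0], [0, 0, 0], -1]]}}

```text
time_s: 32.85
eef_pos: [387.7, 235.9, 44.4]
orientation: [180.0, -0.1, 73.7]
wrist_force: [-0.2, -0.6, 0.4]
opening: 33.2
finger_force: 0.0
```

{"name": "drive_tool", "arguments": {"rows": [[[0, 0, 0], [0, 0, 0], -1], [[0, 0, 0], [0, 0, 0], -1], [[0, 0, 0], [0, 0, 0], -1]]}}

```text
time_s: 33.15
eef_pos: [387.5, 235.8, 44.2]
orientation: [-180.0, -0.1, 73.7]
wrist_force: [-2.3, 0.7, 6.5]
opening: 26.0
finger_force: 30.0
```

{"name": "drive_tool", "arguments": {"rows": [[[0, 0, -0.3], [0, 0, 0], -1], [[0, 0, -0.7], [0, 0, 0], -1], [[0, 0, -0.9], [0, 0, 0], -1], [[0, 0, -0.9], [0, 0, 0], -1], [[0, 0, -0.9], [0, 0, 0], -1], [[0, 0, -0.5], [0, 0, 0], -1], [[0, 0, 0], [0, 0, 0], -1], [[0, 0, 0], [0, 0, 0], -1]]}}

```text
time_s: 33.95
eef_pos: [386.9, 235.3, 211.5]
orientation: [-180.0, -0.1, 73.7]
wrist_force: [-0.2, -0.4, -3.3]
opening: 25.8
finger_force: 30.0
```

Run:
```python
from plan import *
o=telemetry.get_obs();print(o['eef_pos'],o['orientation'],o['opening'],o['finger_force'])
x,y=vw(0,-37);print(x,y)
plan([(x,y,208,92.9,0),('w',3,0)],step=36)
```

```text
[386.87587007 235.32654674 211.52131996] [-179.96384467   -0.07076295   73.7121318 ] 25.83435416520649 29.99919980764389
491.8492292630151 -114.45375963461376
[[[-0.7,0.45,0.01],[0,0,-0.44],-1],[[-0.71,0.43,0.01],[0,0,-0.44],-1],[[-0.72,0.41,0.01],[0,0,-0.44],-1],[[-0.73,0.39,0.01],[0,0,-0.43],-1],[[-0.75,0.36,0.01],[0,0,-0.44],-1],[[-0.76,0.34,0],[0,0,-0.43],-1],[[-0.77,0.32,0.01],[0,0,-0.44],-1],[[-0.77,0.29,0],[0,0,-0.43],-1],[[-0.78,0.27,0.01],[0,0,-0.44],-1],[[-0.79,0.25,0],[0,0,-0.43],-1]]
[[[-0.81,0.22,0.01],[0,0,-0.44],-1],[[0,0,0],[0,0,0],-1],[[0,0,0],[0,0,0],-1],[[0,0,0],[0,0,0],-1]]
```

{"name": "drive_tool", "arguments": {"rows": [[[-0.7, 0.45, 0.01], [0, 0, -0.44], -1], [[-0.71, 0.43, 0.01], [0, 0, -0.44], -1], [[-0.72, 0.41, 0.01], [0, 0, -0.44], -1], [[-0.73, 0.39, 0.01], [0, 0, -0.43], -1], [[-0.75, 0.36, 0.01], [0, 0, -0.44], -1], [[-0.76, 0.34, 0], [0, 0, -0.43], -1], [[-0.77, 0.32, 0.01], [0, 0, -0.44], -1], [[-0.77, 0.29, 0], [0, 0, -0.43], -1], [[-0.78, 0.27, 0.01], [0, 0, -0.44], -1], [[-0.79, 0.25, 0], [0, 0, -0.43], -1]]}}

```text
time_s: 34.95
eef_pos: [481.6, -83.6, 206.8]
orientation: [-179.8, -0.0, 91.2]
wrist_force: [-0.1, 0.3, -1.7]
opening: 25.9
finger_force: 30.0
```

{"name": "drive_tool", "arguments": {"rows": [[[-0.81, 0.22, 0.01], [0, 0, -0.44], -1], [[0, 0, 0], [0, 0, 0], -1], [[0, 0, 0], [0, 0, 0], -1], [[0, 0, 0], [0, 0, 0], -1]]}}

```text
time_s: 35.35
eef_pos: [491.2, -113.5, 207.1]
orientation: [-179.9, -0.1, 92.9]
wrist_force: [0.2, 0.2, -1.5]
opening: 25.9
finger_force: 30.0
```

```bash
python3 - <<'E'
from plan import *
o=telemetry.get_obs();print(o['eef_pos'],o['orientation'],o['opening'],o['finger_force'])
x,y=vw(-1.5,-37)
plan([(x,y,140,92.9,0,23),(x,y,120,92.9,0,8),('w',2,0)])
E
python3 m2.py case
```

```text
[ 491.18432131 -113.52721632  207.08259684] [-179.85486747   -0.06664575   92.92844786] 25.934172339431672 29.999323189258575
[[[-0.01,-0.01,0.56],[0,0,0],-1],[[-0.01,0,0.56],[0,0,0],-1],[[-0.01,-0.01,0.56],[-0.04,0,0],-1],[[0,0,0.17],[0,0,0],-1],[[0,0,0.16],[0,0,0],-1],[[0,0,0.17],[0,0,0],-1],[[0,0,0],[0,0,0],-1],[[0,0,0],[0,0,0],-1]]
case top 0.95 [ 6.4514e+02  2.3427e+02 -3.0000e-02] fit 0.36 [64. 53. 46.]
```

{"name": "drive_tool", "arguments": {"rows": [[[-0.01, -0.01, 0.56], [0, 0, 0], -1], [[-0.01, 0, 0.56], [0, 0, 0], -1], [[-0.01, -0.01, 0.56], [-0.04, 0, 0], -1], [[0, 0, 0.17], [0, 0, 0], -1], [[0, 0, 0.16], [0, 0, 0], -1], [[0, 0, 0.17], [0, 0, 0], -1], [[0, 0, 0], [0, 0, 0], -1], [[0, 0, 0], [0, 0, 0], -1], [[0, 0, 0], [0, 0, 0], -1]]}}

```text
time_s: 36.45
eef_pos: [491.9, -115.8, 121.6]
orientation: [179.8, -0.0, 92.9]
wrist_force: [-0.0, -0.0, -2.1]
opening: 25.9
finger_force: 30.0
```

{"name": "drive_tool", "arguments": {"rows": [[[0, 0, 0.04], [0, 0, 0], -1], [[0, 0, 0], [0, 0, 0], -1], [[0, 0, 0], [0, 0, 0], -1]]}}

```text
time_s: 36.75
eef_pos: [491.5, -115.7, 119.6]
orientation: [179.8, -0.0, 92.9]
wrist_force: [0.6, 1.1, -1.9]
opening: 25.7
finger_force: 30.0
```

Contact is expected at about 117.2.

{"name": "drive_tool", "arguments": {"rows": [[[0, 0, 0.05], [0, 0, 0], -1], [[0, 0, 0], [0, 0, 0], -1], [[0, 0, 0], [0, 0, 0], -1], [[0, 0, 0], [0, 0, 0], -0.2], [[0, 0, 0], [0, 0, 0], 0.1], [[0, 0, 0], [0, 0, 0], 0.3], [[0, 0, -0.2], [0, 0, 0], 0.3], [[0, 0, -0.7], [0, 0, 0], 0.3], [[0, 0, -0.9], [0, 0, 0], 0.4], [[0, 0, -0.9], [0, 0, 0], 0.4]]}}

```text
time_s: 37.75
eef_pos: [490.7, -116.1, 227.0]
orientation: [179.9, -0.0, 92.9]
wrist_force: [0.5, 1.1, 0.6]
opening: 61.4
finger_force: 0.0
```

{"name": "drive_tool", "arguments": {"rows": [[[-0.6, 0, 0], [0, 0, 0], 0], [[-0.6, 0, 0], [0, 0, 0], 0], [[-0.6, 0, 0], [0, 0, 0], 0], [[-0.6, 0, 0], [0, 0, 0], 0], [[0, 0, 0], [0, 0, 0], 0], [[0, 0, 0], [0, 0, 0], 0]]}}

```text
time_s: 38.35
eef_pos: [495.8, -211.9, 225.7]
orientation: [179.8, -0.1, 92.8]
wrist_force: [-0.2, 0.0, -0.1]
opening: 43.9
finger_force: 0.0
```

Run:
```python
from h import *
from plan import vw
o=telemetry.get_obs();print(o['eef_pos'],o['orientation'],o['time_s'])
ims=[]
for n,(r0,r1,c0,c1) in(('top',(220,295,200,400)),('scene',(150,225,180,380))):
    d=shot(n);ims.append(np.clip(1.6*cv2.resize(d['pixels'][r0:r1,c0:c1,::-1],None,fx=4,fy=4,interpolation=cv2.INTER_CUBIC),0,255))
    rs=viewer.regions_of('crank',n)[:2]
    for r in rs:
        m=r['region'];dark=m&(d['pixels'].sum(2)<110 if n=='top' else d['pixels'].sum(2)<200)
        q=np.argwhere(dark);print(n,r['score'],r['pixel'],m.sum(),len(q),q.mean(0) if len(q) else 0)
    for a in (1.2,1.5,1.8,2.1):print(a,w2pix(d,[*vw(45*np.sin(a),-197),90+45*np.cos(a)]))
cv2.imwrite('pics/v4.png',np.vstack(ims))
```

```text
[ 495.80892468 -211.87874547  225.73377771] [179.8281736   -0.05386769  92.81620421] 38.35
1.2 [244.57219499 366.51542566]
1.5 [244.14423427 365.49063145]
1.8 [245.37339194 364.42614987]
2.1 [248.1021947  363.41377788]
scene 0.81 [177.2, 210.6] 302 176 [179.94318182 212.32954545]
1.2 [177.62080806 204.54612892]
1.5 [182.4578898  204.92222633]
1.8 [186.28045932 205.8531005 ]
2.1 [188.75147102 207.23341857][ WARN:0@2.443] global loadsave.cpp:1063 imwrite_ Unsupported depth image for selected encoder is fallbacked to CV_8U.
```

View pics/v4.png

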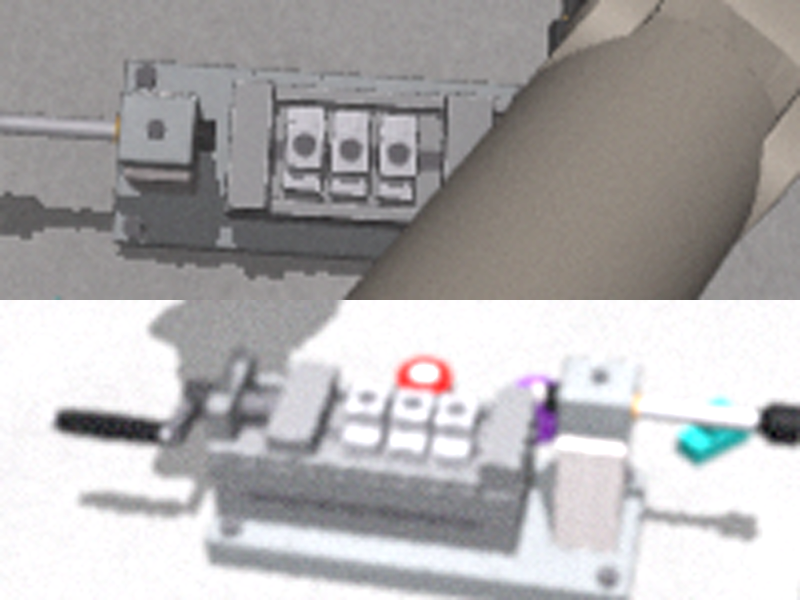

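Both views show the three nuts upright in a row between the jaws; the handle sits at scene px (181,208), so a ≈ 1.42 rad. Next, grip the handle.

Run:
```python
from plan import *
x,y=vw(45.5,-206);print(x,y)
plan([(x,y,190,92.9,44),(x,y,130,92.9,44,20),(x,y,105,92.9,44,13),('w',2,44)])
```

```text
545.7388457177308 -280.9685014395472
[[[-0.61,0.38,0.3],[0,0,0],0],[[-0.61,0.38,0.29],[0,0,0],0],[[-0.61,0.38,0.3],[0.04,0,0],0],[[0,0,0.5],[0,0,0],0],[[0,0,0.5],[0,0,0],0],[[0,0,0.5],[0,0,0],0],[[0,0,0.31],[0,0,0],0],[[0,0,0.31],[0,0,0],0],[[0,0,0],[0,0,0],0],[[0,0,0],[0,0,0],0]]
```

{"name": "drive_tool", "arguments": {"rows": [[[-0.61, 0.38, 0.3], [0, 0, 0], 0], [[-0.61, 0.38, 0.29], [0, 0, 0], 0], [[-0.61, 0.38, 0.3], [0.04, 0, 0], 0], [[0, 0, 0], [0, 0, 0], 0], [[0, 0, 0.5], [0, 0, 0], 0], [[0, 0, 0.5], [0, 0, 0], 0], [[0, 0, 0.5], [0, 0, 0], 0], [[0, 0, 0.31], [0, 0, 0], 0], [[0, 0, 0.31], [0, 0, 0], 0], [[0, 0, 0], [0, 0, 0], 0]]}}

```text
time_s: 39.55
eef_pos: [544.7, -281.4, 103.9]
orientation: [-179.9, -0.1, 92.9]
wrist_force: [-0.1, -0.3, 0.9]
opening: 44.2
finger_force: 0.0
```

{"name": "drive_tool", "arguments": {"rows": [[[0, 0, 0], [0, 0, 0], -1], [[0, 0, 0], [0, 0, 0], -1], [[0, 0, 0], [0, 0, 0], -1], [[0, 0, 0], [0, 0, 0], -1], [[0, 0, 0], [0, 0, 0], -1]]}}

```text
time_s: 40.05
eef_pos: [545.5, -282.6, 105.6]
orientation: [180.0, -0.0, 92.9]
wrist_force: [-0.1, 1.0, 3.1]
opening: 17.1
finger_force: 30.0
```

```bash
cat > crank.py <<'E'
import sys,numpy as np,json
a0,step,n=map(float,sys.argv[1:4]);e=np.zeros(2);rows=[]
px=np.zeros(2);f=lambda a:np.array([45*np.sin(np.radians(a)),-45*np.cos(np.radians(a))])/40
for k in range(1,int(n)+1):
    d=(f(a0+step*k)-f(a0)-px).round(2);px+=d;rows.append([[0]+(d+0).tolist(),[0,0,0],-1])
for i in range(0,len(rows),10):print(a0+step*min(i+10,n),json.dumps(rows[i:i+10],separators=(',',':')))
E
python3 crank.py 81.4 15 5
```

```text
156.4 [[[0,0.01,0.29],[0,0,0],-1],[[0,-0.07,0.29],[0,0,0],-1],[[0,-0.15,0.26],[0,0,0],-1],[[0,-0.2,0.21],[0,0,0],-1],[[0,-0.25,0.15],[0,0,0],-1]]
```

{"name": "drive_tool", "arguments": {"rows": [[[0, 0.01, 0.29], [0, 0, 0], -1], [[0, -0.07, 0.29], [0, 0, 0], -1], [[0, -0.15, 0.26], [0, 0, 0], -1], [[0, -0.2, 0.21], [0, 0, 0], -1], [[0, -0.25, 0.15], [0, 0, 0], -1], [[0, 0, 0], [0, 0, 0], -1], [[0, 0, 0], [0, 0, 0], -1]]}}

```text
time_s: 40.75
eef_pos: [518.8, -284.0, 56.9]
orientation: [-180.0, -0.0, 92.9]
wrist_force: [1.4, -1.2, -5.6]
opening: 17.6
finger_force: 30.0
```

```bash
python3 crank.py 156.4 15 30
```

```text
306.4 [[[0,-0.28,0.08],[0,0,0],-1],[[0,-0.3,0.01],[0,0,0],-1],[[0,-0.28,-0.07],[0,0,0],-1],[[0,-0.26,-0.15],[0,0,0],-1],[[0,-0.21,-0.2],[0,0,0],-1],[[0,-0.15,-0.25],[0,0,0],-1],[[0,-0.08,-0.28],[0,0,0],-1],[[0,-0.01,-0.3],[0,0,0],-1],[[0,0.07,-0.28],[0,0,0],-1],[[0,0.14,-0.26],[0,0,0],-1]]
456.4 [[[0,0.21,-0.21],[0,0,0],-1],[[0,0.25,-0.15],[0,0,0],-1],[[0,0.28,-0.08],[0,0,0],-1],[[0,0.3,-0.01],[0,0,0],-1],[[0,0.28,0.07],[0,0,0],-1],[[0,0.26,0.14],[0,0,0],-1],[[0,0.21,0.21],[0,0,0],-1],[[0,0.15,0.25],[0,0,0],-1],[[0,0.08,0.28],[0,0,0],-1],[[0,0.01,0.29],[0,0,0],-1]]
606.4 [[[0,-0.07,0.29],[0,0,0],-1],[[0,-0.14,0.26],[0,0,0],-1],[[0,-0.21,0.21],[0,0,0],-1],[[0,-0.25,0.15],[0,0,0],-1],[[0,-0.28,0.08],[0,0,0],-1],[[0,-0.3,0.01],[0,0,0],-1],[[0,-0.28,-0.07],[0,0,0],-1],[[0,-0.26,-0.15],[0,0,0],-1],[[0,-0.21,-0.2],[0,0,0],-1],[[0,-0.15,-0.25],[0,0,0],-1]]
```

{"name": "drive_tool", "arguments": {"rows": [[[0, -0.28, 0.11], [0, 0, 0], -1], [[0, -0.3, 0.01], [0, 0, 0], -1], [[0, -0.28, -0.07], [0, 0, 0], -1], [[0, -0.26, -0.15], [0, 0, 0], -1], [[0, -0.21, -0.2], [0, 0, 0], -1], [[0, -0.15, -0.25], [0, 0, 0], -1], [[0, -0.08, -0.28], [0, 0, 0], -1], [[0, -0.01, -0.3], [0, 0, 0], -1], [[0, 0.07, -0.28], [0, 0, 0], -1], [[0, 0.14, -0.26], [0, 0, 0], -1]]}}

```text
time_s: 41.75
eef_pos: [464.1, -286.5, 124.5]
orientation: [-179.9, -0.0, 92.9]
wrist_force: [4.0, -3.0, -10.7]
opening: 17.2
finger_force: 30.0
```

{"name": "drive_tool", "arguments": {"rows": [[[0, 0.21, -0.21], [0, 0, 0], -1], [[0, 0.25, -0.15], [0, 0, 0], -1], [[0, 0.28, -0.08], [0, 0, 0], -1], [[0, 0.3, -0.01], [0, 0, 0], -1], [[0, 0.28, 0.07], [0, 0, 0], -1], [[0, 0.26, 0.14], [0, 0, 0], -1], [[0, 0.21, 0.21], [0, 0, 0], -1], [[0, 0.15, 0.25], [0, 0, 0], -1], [[0, 0.08, 0.28], [0, 0, 0], -1], [[0, 0.01, 0.29], [0, 0, 0], -1]]}}

```text
time_s: 42.75
eef_pos: [546.1, -282.5, 91.7]
orientation: [-180.0, -0.0, 92.9]
wrist_force: [-5.2, -0.7, 6.5]
opening: 17.3
finger_force: 30.0
```

{"name": "drive_tool", "arguments": {"rows": [[[0, -0.07, 0.29], [0, 0, 0], -1], [[0, -0.14, 0.26], [0, 0, 0], -1], [[0, -0.21, 0.21], [0, 0, 0], -1], [[0, -0.25, 0.15], [0, 0, 0], -1], [[0, -0.28, 0.08], [0, 0, 0], -1], [[0, -0.3, 0.01], [0, 0, 0], -1], [[0, -0.28, -0.07], [0, 0, 0], -1], [[0, -0.26, -0.15], [0, 0, 0], -1], [[0, -0.21, -0.2], [0, 0, 0], -1], [[0, -0.15, -0.25], [0, 0, 0], -1]]}}

```text
time_s: 43.75
eef_pos: [460.4, -286.9, 78.7]
orientation: [179.9, 0.0, 92.9]
wrist_force: [3.6, -3.1, -6.1]
opening: 17.0
finger_force: 30.0
```

```bash
python3 crank.py 606.4 15 60
```

```text
756.4 [[[0,-0.08,-0.28],[0,0,0],-1],[[0,-0.01,-0.3],[0,0,0],-1],[[0,0.07,-0.28],[0,0,0],-1],[[0,0.15,-0.26],[0,0,0],-1],[[0,0.2,-0.21],[0,0,0],-1],[[0,0.25,-0.15],[0,0,0],-1],[[0,0.28,-0.08],[0,0,0],-1],[[0,0.3,-0.01],[0,0,0],-1],[[0,0.28,0.07],[0,0,0],-1],[[0,0.26,0.14],[0,0,0],-1]]
906.4 [[[0,0.21,0.21],[0,0,0],-1],[[0,0.15,0.25],[0,0,0],-1],[[0,0.08,0.28],[0,0,0],-1],[[0,0.01,0.3],[0,0,0],-1],[[0,-0.07,0.28],[0,0,0],-1],[[0,-0.14,0.26],[0,0,0],-1],[[0,-0.21,0.21],[0,0,0],-1],[[0,-0.25,0.15],[0,0,0],-1],[[0,-0.28,0.08],[0,0,0],-1],[[0,-0.29,0.01],[0,0,0],-1]]
1056.4 [[[0,-0.29,-0.07],[0,0,0],-1],[[0,-0.26,-0.14],[0,0,0],-1],[[0,-0.21,-0.21],[0,0,0],-1],[[0,-0.15,-0.25],[0,0,0],-1],[[0,-0.08,-0.28],[0,0,0],-1],[[0,-0.01,-0.3],[0,0,0],-1],[[0,0.07,-0.28],[0,0,0],-1],[[0,0.15,-0.26],[0,0,0],-1],[[0,0.2,-0.21],[0,0,0],-1],[[0,0.25,-0.15],[0,0,0],-1]]
1206.4 [[[0,0.28,-0.08],[0,0,0],-1],[[0,0.3,-0.01],[0,0,0],-1],[[0,0.28,0.07],[0,0,0],-1],[[0,0.26,0.14],[0,0,0],-1],[[0,0.21,0.21],[0,0,0],-1],[[0,0.15,0.25],[0,0,0],-1],[[0,0.08,0.28],[0,0,0],-1],[[0,0.01,0.3],[0,0,0],-1],[[0,-0.07,0.28],[0,0,0],-1],[[0,-0.14,0.26],[0,0,0],-1]]
1356.4 [[[0,-0.21,0.21],[0,0,0],-1],[[0,-0.25,0.15],[0,0,0],-1],[[0,-0.28,0.08],[0,0,0],-1],[[0,-0.29,0.01],[0,0,0],-1],[[0,-0.29,-0.07],[0,0,0],-1],[[0,-0.26,-0.14],[0,0,0],-1],[[0,-0.21,-0.21],[0,0,0],-1],[[0,-0.15,-0.25],[0,0,0],-1],[[0,-0.08,-0.28],[0,0,0],-1],[[0,-0.01,-0.3],[0,0,0],-1]]
1506.4 [[[0,0.07,-0.28],[0,0,0],-1],[[0,0.15,-0.26],[0,0,0],-1],[[0,0.2,-0.21],[0,0,0],-1],[[0,0.25,-0.15],[0,0,0],-1],[[0,0.28,-0.08],[0,0,0],-1],[[0,0.3,-0.01],[0,0,0],-1],[[0,0.28,0.07],[0,0,0],-1],[[0,0.26,0.14],[0,0,0],-1],[[0,0.21,0.21],[0,0,0],-1],[[0,0.15,0.25],[0,0,0],-1]]
```

{"name": "drive_tool", "arguments": {"rows": [[[0, -0.08, -0.28], [0, 0, 0], -1], [[0, -0.01, -0.3], [0, 0, 0], -1], [[0, 0.07, -0.28], [0, 0, 0], -1], [[0, 0.15, -0.26], [0, 0, 0], -1], [[0, 0.2, -0.21], [0, 0, 0], -1], [[0, 0.25, -0.15], [0, 0, 0], -1], [[0, 0.28, -0.08], [0, 0, 0], -1], [[0, 0.3, -0.01], [0, 0, 0], -1], [[0, 0.28, 0.07], [0, 0, 0], -1], [[0, 0.26, 0.14], [0, 0, 0], -1]]}}

```text
time_s: 44.75
eef_pos: [527.6, -283.4, 134.5]
orientation: [-179.9, -0.1, 92.9]
wrist_force: [-5.5, -1.3, 2.4]
opening: 17.3
finger_force: 30.0
```

{"name": "drive_tool", "arguments": {"rows": [[[0, 0.21, 0.21], [0, 0, 0], -1], [[0, 0.15, 0.25], [0, 0, 0], -1], [[0, 0.08, 0.28], [0, 0, 0], -1], [[0, 0.01, 0.3], [0, 0, 0], -1], [[0, -0.07, 0.28], [0, 0, 0], -1], [[0, -0.14, 0.26], [0, 0, 0], -1], [[0, -0.21, 0.21], [0, 0, 0], -1], [[0, -0.25, 0.15], [0, 0, 0], -1], [[0, -0.28, 0.08], [0, 0, 0], -1], [[0, -0.29, 0.01], [0, 0, 0], -1]]}}

```text
time_s: 45.75
eef_pos: [499.9, -284.9, 52.9]
orientation: [179.6, 0.1, 92.9]
wrist_force: [6.2, -2.8, -0.4]
opening: 17.4
finger_force: 30.0
```

{"name": "drive_tool", "arguments": {"rows": [[[0, -0.29, -0.07], [0, 0, 0], -1], [[0, -0.26, -0.14], [0, 0, 0], -1], [[0, -0.21, -0.21], [0, 0, 0], -1], [[0, -0.15, -0.25], [0, 0, 0], -1], [[0, -0.08, -0.28], [0, 0, 0], -1], [[0, -0.01, -0.3], [0, 0, 0], -1], [[0, 0.07, -0.28], [0, 0, 0], -1], [[0, 0.15, -0.26], [0, 0, 0], -1], [[0, 0.2, -0.21], [0, 0, 0], -1], [[0, 0.25, -0.15], [0, 0, 0], -1]]}}

```text
time_s: 46.75
eef_pos: [481.7, -285.7, 138.7]
orientation: [-179.8, -0.1, 92.9]
wrist_force: [-5.0, -4.4, -4.8]
opening: 17.2
finger_force: 30.0
```

{"name": "drive_tool", "arguments": {"rows": [[[0, 0.28, -0.08], [0, 0, 0], -1], [[0, 0.3, -0.01], [0, 0, 0], -1], [[0, 0.28, 0.07], [0, 0, 0], -1], [[0, 0.26, 0.14], [0, 0, 0], -1], [[0, 0.21, 0.21], [0, 0, 0], -1], [[0, 0.15, 0.25], [0, 0, 0], -1], [[0, 0.08, 0.28], [0, 0, 0], -1], [[0, 0.01, 0.3], [0, 0, 0], -1], [[0, -0.07, 0.28], [0, 0, 0], -1], [[0, -0.14, 0.26], [0, 0, 0], -1]]}}

```text
time_s: 47.75
eef_pos: [537.7, -282.8, 70.5]
orientation: [180.0, -0.1, 92.9]
wrist_force: [-5.5, -0.7, 10.7]
opening: 17.4
finger_force: 30.0
```

{"name": "drive_tool", "arguments": {"rows": [[[0, 0, 0], [0, 0, 0], -1]]}}

```text
time_s: 47.85
eef_pos: [536.2, -282.9, 69.5]
orientation: [-179.9, -0.1, 92.8]
wrist_force: [-3.5, -4.4, -1.9]
opening: 17.5
finger_force: 30.0
```

Run:
```python
from ov import *
overlay((490,-77.5,.05),'ov5.png',[])
```

```text
(no output)
```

View pics/ov5.png

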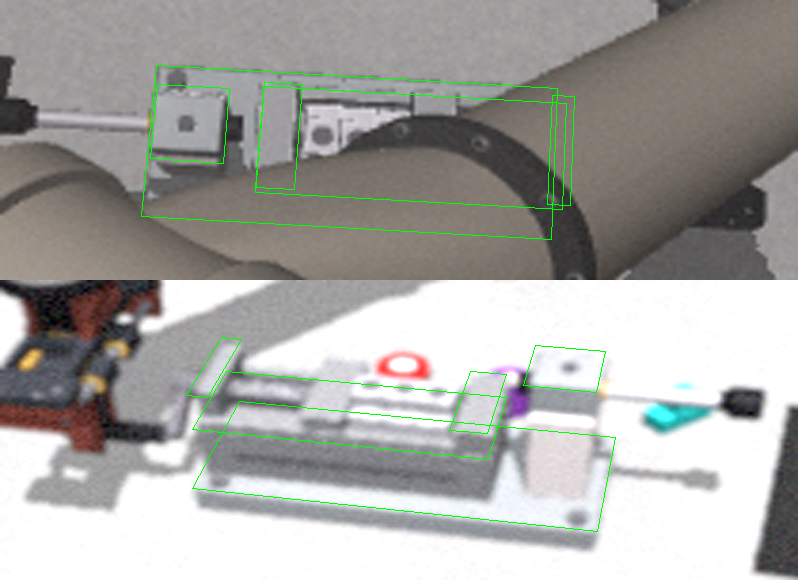

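The row is upright and the jaw is pushing it up; about 0.6 turn remains.

{"name": "drive_tool", "arguments": {"rows": [[[0, -0.21, 0.21], [0, 0, 0], -1], [[0, -0.25, 0.15], [0, 0, 0], -1], [[0, -0.28, 0.08], [0, 0, 0], -1], [[0, -0.29, 0.01], [0, 0, 0], -1], [[0, -0.29, -0.07], [0, 0, 0], -1], [[0, -0.26, -0.14], [0, 0, 0], -1], [[0, -0.21, -0.21], [0, 0, 0], -1], [[0, -0.15, -0.25], [0, 0, 0], -1], [[0, -0.08, -0.28], [0, 0, 0], -1], [[0, 0, 0], [0, 0, 0], -1]]}}

```text
time_s: 48.95
eef_pos: [456.9, -287.1, 91.0]
orientation: [179.9, -0.0, 92.9]
wrist_force: [-3.2, -4.2, 1.4]
opening: 17.4
finger_force: 30.0
```

```bash
python3 crank.py 1341.4 7.5 30
```

```text
1416.4 [[[0,-0.01,-0.15],[0,0,0],-1],[[0,0.0,-0.14],[0,0,0],-1],[[0,0.03,-0.15],[0,0,0],-1],[[0,0.04,-0.14],[0,0,0],-1],[[0,0.07,-0.13],[0,0,0],-1],[[0,0.08,-0.13],[0,0,0],-1],[[0,0.09,-0.11],[0,0,0],-1],[[0,0.11,-0.1],[0,0,0],-1],[[0,0.12,-0.08],[0,0,0],-1],[[0,0.13,-0.07],[0,0,0],-1]]
1491.4 [[[0,0.14,-0.05],[0,0,0],-1],[[0,0.14,-0.03],[0,0,0],-1],[[0,0.15,-0.01],[0,0,0],-1],[[0,0.15,0.0],[0,0,0],-1],[[0,0.14,0.03],[0,0,0],-1],[[0,0.14,0.04],[0,0,0],-1],[[0,0.14,0.07],[0,0,0],-1],[[0,0.12,0.08],[0,0,0],-1],[[0,0.11,0.09],[0,0,0],-1],[[0,0.1,0.11],[0,0,0],-1]]
1566.4 [[[0,0.09,0.12],[0,0,0],-1],[[0,0.06,0.13],[0,0,0],-1],[[0,0.05,0.14],[0,0,0],-1],[[0,0.03,0.14],[0,0,0],-1],[[0,0.02,0.15],[0,0,0],-1],[[0,-0.01,0.15],[0,0,0],-1],[[0,-0.03,0.14],[0,0,0],-1],[[0,-0.04,0.14],[0,0,0],-1],[[0,-0.06,0.14],[0,0,0],-1],[[0,-0.08,0.12],[0,0,0],-1]]
```

{"name": "drive_tool", "arguments": {"rows": [[[0, -0.01, -0.15], [0, 0, 0], -1], [[0, 0, -0.14], [0, 0, 0], -1], [[0, 0.03, -0.15], [0, 0, 0], -1], [[0, 0.04, -0.14], [0, 0, 0], -1], [[0, 0.07, -0.13], [0, 0, 0], -1], [[0, 0.08, -0.13], [0, 0, 0], -1], [[0, 0.09, -0.11], [0, 0, 0], -1], [[0, 0.11, -0.1], [0, 0, 0], -1]]}}

```text
time_s: 49.75
eef_pos: [471.5, -286.3, 131.5]
orientation: [-179.8, -0.1, 92.9]
wrist_force: [-6.5, -5.1, -1.3]
opening: 17.3
finger_force: 30.0
```

{"name": "drive_tool", "arguments": {"rows": [[[0, 0.12, -0.08], [0, 0, 0], -1], [[0, 0.13, -0.07], [0, 0, 0], -1], [[0, 0.14, -0.05], [0, 0, 0], -1]]}}

```text
time_s: 50.05
eef_pos: [486.8, -285.7, 140.0]
orientation: [-179.8, -0.1, 92.8]
wrist_force: [-7.9, -3.6, 7.4]
opening: 17.1
finger_force: 30.0
```

{"name": "drive_tool", "arguments": {"rows": [[[0, 0.14, -0.03], [0, 0, 0], -1], [[0, 0.15, -0.01], [0, 0, 0], -1], [[0, 0, 0], [0, 0, 0], -1]]}}

```text
time_s: 50.35
eef_pos: [501.4, -284.9, 142.5]
orientation: [179.9, -0.0, 92.9]
wrist_force: [-2.0, -1.9, 8.0]
opening: 17.4
finger_force: 30.0
```

{"name": "drive_tool", "arguments": {"rows": [[[0, 0.15, 0], [0, 0, 0], -1], [[0, 0.14, 0.03], [0, 0, 0], -1], [[0, 0, 0], [0, 0, 0], -1]]}}

```text
time_s: 50.65
eef_pos: [512.7, -284.3, 141.1]
orientation: [179.9, -0.0, 92.9]
wrist_force: [-2.1, -2.8, 6.7]
opening: 17.6
finger_force: 30.0
```

{"name": "drive_tool", "arguments": {"rows": [[[0, 0.14, 0.04], [0, 0, 0], -1], [[0, 0.14, 0.07], [0, 0, 0], -1], [[0, 0, 0], [0, 0, 0], -1]]}}

```text
time_s: 50.95
eef_pos: [523.6, -283.8, 136.6]
orientation: [180.0, -0.0, 92.9]
wrist_force: [-3.1, -2.7, 7.9]
opening: 17.4
finger_force: 30.0
```

{"name": "drive_tool", "arguments": {"rows": [[[0, 0.14, 0.05], [0, 0, 0], -1], [[0, 0.12, 0.07], [0, 0, 0], -1], [[0, 0, 0], [0, 0, 0], -1]]}}

```text
time_s: 51.25
eef_pos: [531.8, -283.3, 131.0]
orientation: [-179.8, -0.1, 92.9]
wrist_force: [-6.1, -3.3, 6.6]
opening: 17.2
finger_force: 30.0
```

{"name": "drive_tool", "arguments": {"rows": [[[0, 0.11, 0.09], [0, 0, 0], -1], [[0, 0, 0], [0, 0, 0], -1], [[0, 0, 0], [0, 0, 0], -1]]}}

```text
time_s: 51.55
eef_pos: [535.5, -283.0, 127.3]
orientation: [-179.8, -0.1, 92.9]
wrist_force: [-8.1, -3.2, 5.7]
opening: 17.2
finger_force: 30.0
```

{"name": "drive_tool", "arguments": {"rows": [[[0, 0.07, 0.08], [0, 0, 0], -1], [[0, 0, 0], [0, 0, 0], -1], [[0, 0, 0], [0, 0, 0], -1], [[0, 0, 0], [0, 0, 0], -1], [[0, 0, 0], [0, 0, 0], -1]]}}

```text
time_s: 52.05
eef_pos: [538.0, -282.9, 124.2]
orientation: [-179.8, -0.1, 92.8]
wrist_force: [-8.8, -3.2, 7.4]
opening: 17.5
finger_force: 30.0
```

{"name": "drive_tool", "arguments": {"rows": [[[0, 0.03, 0.05], [0, 0, 0], -1], [[0, 0, 0], [0, 0, 0], -1], [[0, 0, 0], [0, 0, 0], -1], [[0, 0, 0], [0, 0, 0], -0.3], [[0, 0, 0], [0, 0, 0], -0.3], [[0, 0, -0.2], [0, 0, 0], -0.3], [[0, 0, -0.8], [0, 0, 0], -0.3], [[0, 0, -0.9], [0, 0, 0], 0], [[0, 0, -0.6], [0, 0, 0], 0], [[0, 0, 0], [0, 0, 0], 0]]}}

```text
time_s: 53.05
eef_pos: [544.4, -282.3, 225.6]
orientation: [179.7, -0.0, 93.0]
wrist_force: [0.3, -0.3, 0.6]
opening: 44.1
finger_force: 0.0
```

Run:
```python
from plan import *
o=telemetry.get_obs();print(o['eef_pos'],o['orientation'],o['time_s'],o['qpos'])
x,y=vw(0,50);x2,y2=vw(1,232)
plan([(x,y,222,92.9,60),(x2,y2,222,92.9,0),('w',2,0)],step=36)
```

```text
[ 544.3632998  -282.25596055  225.64787442] [179.65226214  -0.02481372  92.99407948] 53.05 [-10.75737818  27.85642983  44.70987393 101.50958092 -22.6414948
  59.65304149  45.23285239]
[[[0.8,-0.14,0.01],[0,0,0],0.36],[[0.8,-0.14,0.01],[0,0,0],0.36],[[0.81,-0.13,0.01],[0,0,0],0.36],[[0.8,-0.14,0.01],[0,0,0],0.36],[[0.81,-0.13,0.01],[0,0,0],0.36],[[0.8,-0.14,0.01],[0.03,0,0],0.36],[[0.81,-0.13,0.01],[0.03,0,0],0.36],[[0.8,-0.14,0.02],[0.03,0,0],0.36],[[0.76,0.01,0],[0,0,0],-1],[[0.76,0.01,0],[0,0,0],-1]]
[[[0.76,0,0],[0,0,0],-1],[[0.76,0.01,0],[0,0,0],-1],[[0.76,0,0],[0,0,0],-1],[[0.75,0.01,0],[0,0,0],-1],[[0,0,0],[0,0,0],-1],[[0,0,0],[0,0,0],-1]]
```

{"name": "drive_tool", "arguments": {"rows": [[[0.8, -0.14, 0.01], [0, 0, 0], 0.36], [[0.8, -0.14, 0.01], [0, 0, 0], 0.36], [[0.81, -0.13, 0.01], [0, 0, 0], 0.36], [[0.8, -0.14, 0.01], [0, 0, 0], 0.36], [[0.81, -0.13, 0.01], [0, 0, 0], 0.36], [[0.8, -0.14, 0.01], [0.03, 0, 0], 0.36], [[0.81, -0.13, 0.01], [0.03, 0, 0], 0.36], [[0.8, -0.14, 0.02], [0.03, 0, 0], 0.36], [[0.76, 0.01, 0], [0, 0, 0], 0.36], [[0.76, 0.01, 0], [0, 0, 0], 0.36]]}}

```text
time_s: 54.05
eef_pos: [481.9, 35.5, 218.4]
orientation: [-179.6, -0.1, 93.0]
wrist_force: [1.1, -0.1, 0.4]
opening: 59.6
finger_force: 0.0
```

{"name": "drive_tool", "arguments": {"rows": [[[0.76, 0, 0], [0, 0, 0], 0.36], [[0.76, 0, 0], [0, 0, 0], 0.36], [[0.76, 0, 0], [0, 0, 0], 0.36], [[0.3, 0, 0], [0, 0, 0], 0.36], [[0, 0, 0], [0, 0, 0], 0.36], [[0, 0, 0], [0, 0, 0], 0.36]]}}

```text
time_s: 54.65
eef_pos: [477.5, 134.8, 219.1]
orientation: [-179.6, -0.0, 92.9]
wrist_force: [0.0, 0.6, -0.5]
opening: 59.9
finger_force: 0.0
```

Run:
```python
from plan import *
o=telemetry.get_obs();print(o['eef_pos'],o['orientation'],o['time_s'])
x,y=vw(1,212);print(x,y)
plan([(x,y,140,92.9,60,25),(x,y,127,92.9,60,13),('w',2,60)])
from h import *
ims=[]
for n,(r0,r1,c0,c1) in(('top',(220,295,200,400)),('scene',(150,225,180,380))):
    d=shot(n);ims.append(np.clip(1.6*cv2.resize(d['pixels'][r0:r1,c0:c1,::-1],None,fx=4,fy=4,interpolation=cv2.INTER_CUBIC),0,255).astype(np.uint8))
cv2.imwrite('pics/v6.png',np.vstack(ims))
```

```text
[477.53615926 134.82326568 219.09700486] [-179.60782844   -0.01057439   92.86048215] 54.65
480.40316637501115 134.28503437300355
[[[0,0.02,0.49],[0,0,0],0.36],[[-0.01,0.02,0.5],[-0.03,0,0],0.36],[[0,0.02,0.49],[-0.03,0,0],0.36],[[-0.01,0.02,0.5],[-0.04,0,0],0.36],[[0,0,0.32],[0,0,0],0.36],[[0,0,0],[0,0,0],0.36],[[0,0,0],[0,0,0],0.36]]
```

View pics/v6.png

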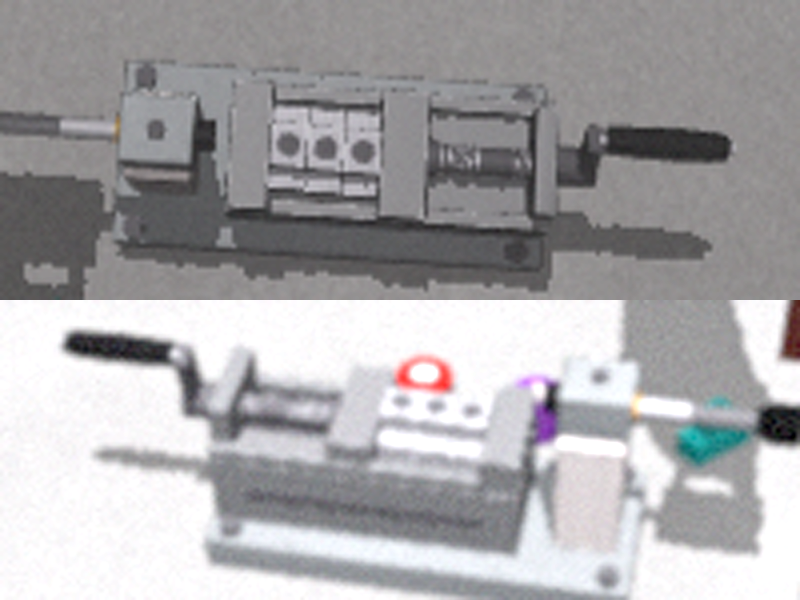

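The row is fully closed, square and clamped, and the knob is still out. Now I grip the knob and push it home.

{"name": "drive_tool", "arguments": {"rows": [[[0, 0.02, 0.49], [0, 0, 0], 0.36], [[-0.01, 0.02, 0.5], [-0.03, 0, 0], 0.36], [[0, 0.02, 0.49], [-0.03, 0, 0], 0.36], [[0, 0, 0.5], [-0.04, 0, 0], 0.36], [[0, 0, 0.3], [0, 0, 0], 0.2], [[0, 0, 0], [0, 0, 0], -1], [[0, 0, 0], [0, 0, 0], -1], [[0, 0, 0], [0, 0, 0], -1], [[0, 0, 0], [0, 0, 0], -1], [[0, 0, 0], [0, 0, 0], -1]]}}

```text
time_s: 55.75
eef_pos: [479.8, 135.7, 129.0]
orientation: [180.0, -0.1, 92.9]
wrist_force: [-2.9, -0.4, 7.5]
opening: 25.4
finger_force: 30.0
```

{"name": "drive_tool", "arguments": {"rows": [[[-0.22, 0, 0], [0, 0, 0], -1], [[-0.22, 0, 0], [0, 0, 0], -1], [[-0.22, 0, 0], [0, 0, 0], -1], [[-0.22, 0, 0], [0, 0, 0], -1], [[-0.22, 0, 0], [0, 0, 0], -1], [[-0.2, 0, 0], [0, 0, 0], -1], [[0, 0, 0], [0, 0, 0], -1], [[0, 0, 0], [0, 0, 0], -1]]}}

```text
time_s: 56.55
eef_pos: [482.3, 85.6, 129.0]
orientation: [180.0, -0.2, 93.0]
wrist_force: [-4.3, 5.3, 7.5]
opening: 25.7
finger_force: 30.0
```

{"name": "drive_tool", "arguments": {"rows": [[[-0.02, 0, 0], [0, 0, 0], -1], [[0, 0, 0], [0, 0, 0], -1], [[0, 0, 0], [0, 0, 0], 0], [[0, 0, 0], [0, 0, 0], 0.3], [[0, 0, -0.2], [0, 0, 0], 0.4], [[0, 0, -0.8], [0, 0, 0], 0.4], [[0, 0, -0.9], [0, 0, 0], 0.4], [[0.5, 0, -0.9], [0, 0, 0], 0.4], [[0.8, 0, -0.5], [0, 0, 0], 0.4], [[0, 0, 0], [0, 0, 0], 0.4]]}}

```text
time_s: 57.55
eef_pos: [481.3, 139.0, 263.4]
orientation: [179.6, -0.3, 93.2]
wrist_force: [-0.3, 0.4, 0.6]
opening: 61.4
finger_force: 0.0
```

{"name": "drive_tool", "arguments": {"rows": [[[0.8, -0.3, 0], [0, 0, 0], 0.4], [[0.8, -0.3, 0], [0, 0, 0], 0.4], [[0.8, -0.3, 0], [0, 0, 0], 0.4], [[0, 0, 0], [0, 0, 0], 0.4], [[0, 0, 0], [0, 0, 0], 0.4]]}}

```text
time_s: 58.05
eef_pos: [438.8, 228.4, 260.1]
orientation: [180.0, 0.0, 93.0]
wrist_force: [-0.1, -0.6, -0.3]
opening: 61.3
finger_force: 0.0
```

Run:
```python
from h import *
print(telemetry.get_obs()['wrist_force'])
d=shot('scene');a=np.clip(1.3*cv2.resize(d['pixels'][140:340,180:480,::-1],None,fx=2.6,fy=2.6,interpolation=cv2.INTER_CUBIC),0,255).astype(np.uint8)
cv2.imwrite('pics/v7.png',a)
```

```text
[-0.08115818 -0.64797758 -0.25243573]
```

View pics/v7.png

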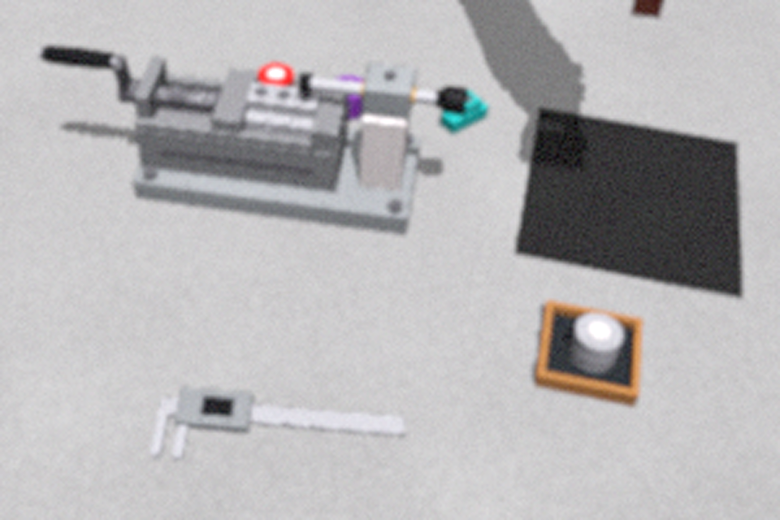

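The knob is home and the row clamped. I'll check the master's offset in the case numerically.

Run:
```python
from m2 import *
look('master',MAS,6,26,True,.5)
look('case',[*CASE,cyl(20,0,38)+[0,0,0]],0,8)
```

```text
master top 0.62 [643.87 236.19] fit 0.17 [100.  98. 101.]
master top 0.55 [ 368.03 -111.36] fit 0.13 [130.  66.  66.]
master scene 0.67 [643.05 236.82] fit 0.23 [139. 138. 142.]
case top 0.81 [ 6.4410e+02  2.3392e+02 -5.0000e-02] fit 0.32 [63. 52. 45.]
case scene 0.75 [ 6.4641e+02  2.3421e+02 -5.0000e-02] fit 0.46 [103.  81.  64.]
```

The master is centred in the case to about 3 mm, so I'm handing in.

```bash
python3 -c "
from plant import ticket
print(ticket.finish_job())"
```

```text
the job is handed in; nothing more can be done
None
```

I handed the job in at about 58 s; no verdict came back. By the last pictures the probe is home, the master is upright in its case, and all three T-nuts are clamped square against the fixed jaw. I cranked the vise to about 11 N at the handle, but could not measure the jaw force itself.

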